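Clear the shards and lay the flask out for inspection

ROBOT

A 6-joint arm with a two-finger parallel gripper is mounted at the origin on the work surface. World frame = base frame: x ahead of the robot, y to its left, z up, the work surface at z = 0. Lengths are in mm, angles in rad, forces in N, time in s.
With the tool pointing down it reaches from about 250 to 775 mm from the base axis. Payload 4 kg.
Tool frame: the origin (TCP) lies midway between the tips of the shut fingers; the grasp point (between the pads) lies 19 mm behind it; z points along the fingers, y is the line along which they close (so a half turn about z gives the same grasp; the last joint's range is limited). The gripper opens to 94 mm and grips with 3 to 60 N. Pads are 16 mm wide; open, the fingers measure 119 mm over their backs; the gripper's body (75 mm by 177 mm) begins 78 mm behind the grasp point.
Start: joints at [1.235, 0.087, 1.371, -0, 1.684, -0.103], TCP at [126.895, 535.18, 205.506] pointing down, gripper open.
Joint ranges: [-3.1, 3.1], [-0.76, 2.03], [0.27, 2.55], [-1.08, 4.22], [0.17, 2.65], [-2.57, 2.57]. Speed limits (rad/s): [2.79, 2.79, 3.14, 3.14, 3.14, 3.14].

INTERFACE

Orientations are given as [roll, pitch, yaw] about the fixed x, y, z axes, in that order (R = Rz(yaw) Ry(pitch) Rx(roll)).
In Python, from cell import monitor, vision, env gives the robot as it stands.
- The arm moves only by the tool jog_arm, never from a script. Its argument "increments" is a list of rows, each an object of numbers: "tx", "ty", "tz": the shift along the tool's x, y, z in m; "yaw": the turn about the tool's z in rad. In form: [{"tx": .., "ty": .., "tz": .., "yaw": ..}, ...]. A call has exactly 10 rows; each row is the pose to reach, as a shift and turn from the pose commanded when the call began, along the tool's axes at that moment; what a row does not reach only later rows make up. A row lasts 1/12 s, in which the tool goes at most 41.7 mm and 7.16 degrees, less where a joint would pass 70% of its speed; a pose out of reach is approached as far as the arm can. A call with a gripper value outside its range is refused whole. "grip" is the gripper's target within -1 to 1 (fully open at 1, half-way at 0, shut at -1), set as the call begins (left out, the last holds). The fingers move at their own pace and stop on an object; "squeeze" is the grip in N (left out, the last holds). Time passes only in rows, so rows that repeat a pose let the fingers close, or fill a call up. It gives the time, the measured TCP pose, the force, the opening and the grip force at its end, in the units of the state.
- monitor.state(): the state, without advancing time (a new reading comes with each control period).
- vision.get_image(name): name is "side" or "top"; returns (picture, depth): 480x640x3 uint8, red, green, blue; 480x640 float32, mm along the optical axis (not along the pixel's ray), 0 where there is no reading.
- vision.camera_params(name): a dict with "fx", "fy", "cx", "cy" (pixels), "dist" ([k1, k2, p1, p2, k3] as OpenCV has them; the pictures are not rectified), "world_from_camera" (4x4, takes a point from camera to world coordinates). Camera axes: x right, y up, looking along -z (the intrinsics and any distortion apply to the point x, -y, -z); pixel columns grow to the right and rows downward; lengths in mm; the calibration is good to about 2 mm. A picture is of the moment at which its call begins. camera_params takes no time and is no camera call.
- env.hand_in(): hands the job in; it is judged then, once.
Trained networks look in the newest picture that a camera, given by its name, has taken for a name from the list of things; names that differ only in an ending like _2 or _b are one class to them, and where a whole thing is asked for, a point or a joint stands for the part that bears it (a point fixed in the world has none). Each returns a list of dicts, best first, with "confidence" (0 to 1); they miss things now and then, are a little off and sometimes report something else, mostly with a low value. They report only what shows in the picture. A call takes as long as a camera call. They do not tell look-alikes from the thing itself.
- vision.masks_of(thing, camera): "pixels" (480x640 bool, what is visible of it) and "position" ([column, row] in pixels, amid what is visible of it).
The state is a dict: "clock": time; "qpos": joint angles; "joint_vel": joint speeds; "tau": joint torques, N m; "position": TCP position; "tool_rot": TCP orientation; "force": force on the tool from outside, world axes, zero at the start; "torque": the same for the moment, N m; "opening": opening from 0.0 (shut) to 1.0 (fully open); "gripper_force": force on a finger pad.
Only numpy, scipy, OpenCV 4.12 (cv2) and the standard library are available. Lean on these libraries where they do the work, as an engineer would, in place of code of your own. Each camera call takes 0.05 s, during which the arm holds its last target. There are 200 camera calls.

TASK

Holding the scraper block, wipe all five loose pottery chips off the dealing board into the shallow tray standing at its open end, without touching the chips with the fingers, and stand the scraper back on its cork mat. Once the board is clear, lower the little upright flask gently into the wooden cradle so that it lies on its side, foot against the cradle's end stop and neck up the slope. Leave the other pottery and odds and ends on the counter where they are.

Things in the scene. Friction and masses are not known exactly. Their poses are not given: they have to be found in the camera images.
- board: dark wooden dealing board, fixed, a solid slab 210 (x) x 270 (y) x 50 high; origin at the centre of its underside. Its top is 50 mm above the table; a rail 10 wide and 11 high runs along each long edge (at x = -100 and +100 mm), leaving a flat 190 mm wide between the rails; the two ends (y = -135 and +135 mm) are open
- tray: shallow open wooden tray, fixed, 220 (x) x 145 (y) x 36 high, walls 4 thick, origin at the centre of its underside; it stands close against one open end of the board (at +y or -y of the board) with its length parallel to that end
- cradle: light wooden cradle, fixed, on a base 130 (x) x 76 (y) x 10; origin at the centre of its underside; two V saddles on it slope up by 20 degrees towards its +x; it stands by the other end of the board. Its highest point is 73 mm above the table
- trough: the cradle's sloping seat: origin where the centre of the flask's foot belongs, 54 mm above the table, on the face of the end stop (50 wide, from 30 below to 14 above the origin); x runs up the slope along the lying flask's axis, 20 degrees above level; y level; V saddles 12 wide at x = 14 and 76 mm, their tops 11 mm or more below the axis, open between
- scraper: scraper block of light wood with a rubber foot, standing on the cork mat: block 120 long (x) x 26 thick (y) x 38 high, and on its middle an upright grip 50 (x) x 22 (y), reaching from 38 to 84 mm high; mass about 0.18 kg; origin at the centre of its underside
- scraper_grip (a point): the middle of the scraper's grip, 62 mm above its underside
- mat: thin cork mat, fixed, 170 (x) x 80 (y) x 4 high; origin at the centre of its underside
- flask: small white pottery flask standing upright: straight round body 52 in diameter up to 86 mm high, then a short neck (26 mm wide lip), 104 high in all; about 0.28 kg; origin at the centre of its foot, z along its axis towards the neck
- chip1: loose white pottery chip, about 25 x 17 x 8 high, lying on the board; origin at the centre of its underside
- chip2: loose white pottery chip, about 25 x 17 x 8 high, lying on the board; origin at the centre of its underside
- chip3: loose white pottery chip, about 25 x 17 x 8 high, lying on the board; origin at the centre of its underside
- chip4: loose white pottery chip, about 25 x 17 x 8 high, lying on the board; origin at the centre of its underside
- chip5: loose white pottery chip, about 25 x 17 x 8 high, lying on the board; origin at the centre of its underside
- tall_bottle: bystander: slender white pottery bottle 62 in diameter and 165 high, standing beside the flask on the robot's side; origin at the centre of its foot
- tea_bowl: bystander: blue-glazed tea bowl 112 wide, 70 high; origin under its centre
- tea_cup: bystander: white tea cup 70 wide, 80 high; origin under its centre
- bowl_box: bystander: square wooden tea-bowl box 104 x 104 x 99 high, beyond the board; origin under its centre
- paperweight: bystander: small iron paperweight 48 wide, 37 high; origin under its centre
- glue_jar: bystander: little jar 48 wide, 60 high; origin under its centre
- caddy: bystander: dark wooden tea caddy 64 wide, 68 high; origin under its centre
Not all that is in view belongs to the job. What is shaped like the cradle but turquoise is not meant. Of the things shaped like the scraper, the wood one is meant.

How it is judged (in metres and radians):
On the way, in this order (a step that is already met when the one before it is completed fails the run):
1. all five chips lie in the tray (x of chip1 in the frame of tray between -0.11 and 0.11 m and y of chip1 in the frame of tray between -0.0725 and 0.0725 m and z of each of chip1, chip2, chip3, chip4, chip5 in the frame of tray below 0.034 m and x of chip2 in the frame of tray between -0.11 and 0.11 m and y of chip2 in the frame of tray between -0.0725 and 0.0725 m and x of chip3 in the frame of tray between -0.11 and 0.11 m and y of chip3 in the frame of tray between -0.0725 and 0.0725 m and x of chip4 in the frame of tray between -0.11 and 0.11 m and y of chip4 in the frame of tray between -0.0725 and 0.0725 m and x of chip5 in the frame of tray between -0.11 and 0.11 m and y of chip5 in the frame of tray between -0.0725 and 0.0725 m), for 0.2 s.
2. the flask is lowered into the cradle while still held (not dropped in) (distance between flask and trough below 0.018 m and angle between the z axis of flask and the x axis of trough, either way round below 0.14 rad and contact force between the fingers and flask above 1 N), for 0.1 s.
At the end, for the whole second after the job is handed in: All five chips lie in the tray; the flask lies still in the cradle, foot centre within 18 mm of its place at the stop, axis within 8 degrees of the slope; the scraper stands upright on the cork mat, its middle within 45 mm of the mat's middle; bystanders within 30 mm of their starts (all of step 1 and distance between flask and trough below 0.018 m and angle between the z axis of flask and the x axis of trough, either way round below 0.14 rad and linear speed of each of flask, scraper below 0.02 m/s and horizontal distance between scraper and mat below 0.045 m and angle between scraper's own z axis and vertical below 0.1 rad and height (world z) of scraper below 0.009 m); the robot touches nothing.
It fails at once if a bystander is pushed more than 30 mm from its place (distance of any of tall_bottle, tea_bowl, tea_cup, bowl_box, paperweight, glue_jar, caddy from where it was at the start of the episode above 0.03 m).
It fails at once if a bystander is tipped over (angle between any of tall_bottle, tea_bowl, tea_cup, bowl_box, paperweight, glue_jar, caddy's own z axis and vertical above 0.5 rad).
It fails at once if the fingers or the arm touch a chip (contact force between any of the fingers, the arm and chip1 above 0.5 N or contact force between any of the fingers, the arm and chip2 above 0.5 N or contact force between any of the fingers, the arm and chip3 above 0.5 N or contact force between any of the fingers, the arm and chip4 above 0.5 N or contact force between any of the fingers, the arm and chip5 above 0.5 N).
It fails at once if the flask is pressed hard into the cradle (over 90 N) (contact force between flask and cradle above 90 N).
It also fails if it takes over 72 s, if anything falls off the work surface, if the arm or the gripper's body presses on something with over 40 N, if the wrist force passes 120 N, or if a joint passes its speed limit or range.

## Working session

There is one attempt and no reset: what is moved stays moved. The work goes in short steps, Python scripts to look and compute and a tool call to move; the robot and the scene stay as the last step left them, time stands still between calls to the robot, and variables do not carry over. Pictures are saved under pics/ and viewed, at most 10 in all, crops included, and the job is handed in when it is done.

Besides the shell and the picture viewer there is one more tool, called after "Request:" as a command line: name --argument value ..., lists and objects as JSON in quotes. jog_arm: Moves the arm, as the interface text tells. Its arguments: {"type":"object","properties":{"increments":{"type":"array","items":{"type":"object","properties":{"tx":{"type":"number"},"ty":{"type":"number"},"tz":{"type":"number"},"yaw":{"type":"number"}}}},"grip":{"type":"number"},"squeeze":{"type":"number"}},"required":["increments"]}

```bash
ls; mkdir -p pics
python3 - <<'E'
from cell import monitor, vision, env
import cv2
print(monitor.state())
for n in ("top","side"):
    im,d=vision.get_image(n); cv2.imwrite(f"pics/{n}0.png",im[:,:,::-1]); print(vision.camera_params(n))
E
```

```text
pics
{'clock': 0.0, 'qpos': array([ 1.23489360e+00,  8.79561176e-02,  1.37221403e+00,  2.43281055e-06,
        1.68358687e+00, -1.03085733e-01]), 'joint_vel': array([-0.00060232, -0.00024638,  0.00146032, -0.00081571,  0.00104243,
       -0.00046043]), 'tau': array([-7.36386482e-05, -3.40181458e+01, -3.02424395e+01,  7.18065212e-02,
        3.31335270e-02, -1.59034566e-04]), 'position': array([126.7153053 , 534.65684015, 204.32396432]), 'tool_rot': array([-3.13944003e+00, -2.25125261e-04,  2.90877569e+00]), 'force': array([-1.12820342, -0.80293489,  0.17436048]), 'torque': array([-0.061325  , -0.03308193, -0.05265572]), 'gripper_force': 0.0, 'opening': 1.0014552551969789}
{'fx': 479.4457306719418, 'fy': 479.4457306719418, 'cx': 323.8217017468347, 'cy': 241.0352480763275, 'dist': array([0.02312862, 0.        , 0.        , 0.        , 0.        ]), 'world_from_camera': array([[-1.04324805e-03,  9.94619938e-01, -1.03586151e-01,
         4.68343362e+02],
       [-9.99878316e-01, -2.64981421e-03, -1.53730679e-02,
        -6.09842787e+01],
       [-1.55648439e-02,  1.03557508e-01,  9.94501673e-01,
         1.22422346e+03],
       [ 0.00000000e+00,  0.00000000e+00,  0.00000000e+00,
         1.00000000e+00]])}
{'fx': 461.2313950962961, 'fy': 461.2313950962961, 'cx': 324.9579573993869, 'cy': 230.9007277970204, 'dist': array([-0.11192865,  0.        ,  0.        ,  0.        ,  0.        ]), 'world_from_camera': array([[-9.90134960e-01,  9.13476864e-02, -1.06246698e-01,
         4.32536701e+02],
       [-1.39473992e-01, -7.15103833e-01,  6.84962418e-01,
         8.58501836e+02],
       [-1.34076885e-02,  6.93023887e-01,  7.20789932e-01,
         1.01497648e+03],
       [ 0.00000000e+00,  0.00000000e+00,  0.00000000e+00,
         1.00000000e+00]])}
```

View pics/top0.png

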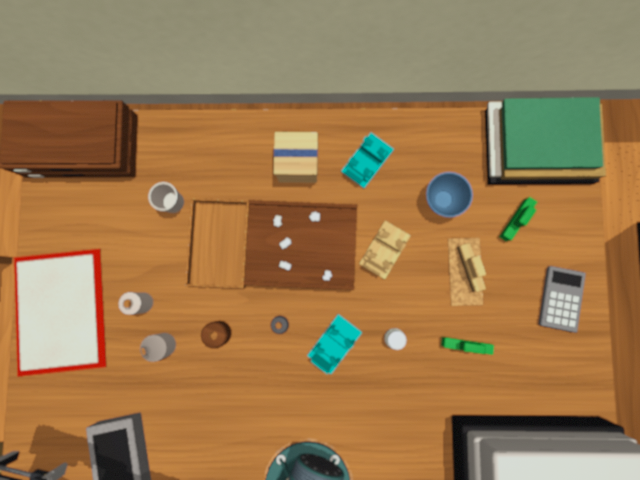

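View pics/side0.png

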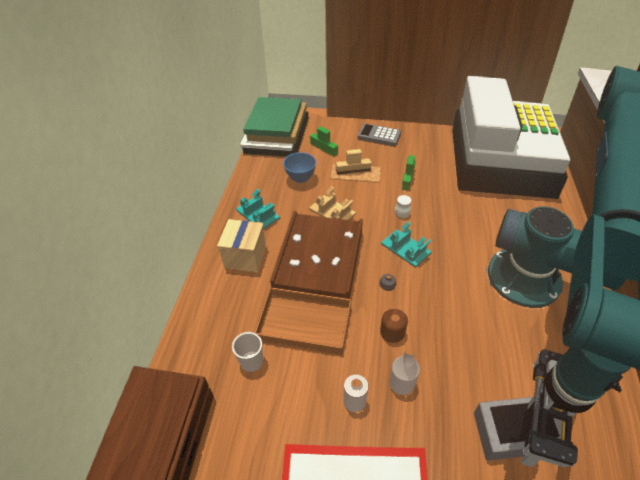

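The top view shows the tray at (218,245), the board at (300,245) and the chips at (277,221), (315,216), (285,243), (285,266) and (327,275). The wooden cradle is at (385,250) and the wood scraper on cork at (470,268). The flask is at (132,303), with the tall bottle at (155,348) on the robot's side.

Possible mix-ups:
- **Scraper:** wood at (470,268) is the one meant. The green ones at (520,218) and (468,346) are not.
- **Cradle:** wood at (385,250) is the one meant. The turquoise ones at (367,160) and (334,345) are not.
- **Flask:** (132,303) is the one meant. The bottle at (155,348), cup at (163,197) and jar at (395,340) are not.

```bash
cat > h.py <<'E'
import numpy as np, cv2
from cell import monitor, vision, env
def cloud(n):
    im,d=vision.get_image(n); p=vision.camera_params(n)
    K=np.array([[p['fx'],0,p['cx']],[0,p['fy'],p['cy']],[0,0,1.]])
    v,u=np.mgrid[0:480,0:640]
    q=cv2.undistortPoints(np.stack([u,v],-1).reshape(-1,1,2).astype(float),K,p['dist']).reshape(480,640,2)
    P=np.stack([q[...,0]*d,-q[...,1]*d,-d],-1)
    T=p['world_from_camera']; W=P@T[:3,:3].T+T[:3,3]; W[d==0]=np.nan
    return im,W
def rect(pts):
    (c,s,a)=cv2.minAreaRect(pts[:,:2].astype(np.float32)); return np.round(c,1),np.round(s,1),round(a,1)
E
python3 - <<'E'
from h import *
im,W=cloud("top"); np.save("W.npy",W); np.save("im.npy",im)
for t in "board tray cradle scraper mat flask tall_bottle chip1".split():
    for m in vision.masks_of(t,"top")[:6]:
        if m['confidence']<.3: continue
        k=m['pixels']; P=W[k]; P=P[~np.isnan(P[:,0])]
        np.save(f"m_{t}_{int(m['position'][0])}.npy",k)
        zt=np.percentile(P[:,2],[5,50,97]).round(1)
        print(t,round(m['confidence'],2),np.round(m['position']),len(P),"z",zt,*rect(P),"top:",*rect(P[P[:,2]>zt[2]-6]))
cv2.imwrite("pics/crop.png",cv2.resize(im[190:310,340:500,::-1],(800,600),interpolation=cv2.INTER_CUBIC))
E
```

```text
board 0.64 [300. 246.] 8961 z [45.1 49.  60.8] [587.5  20. ] [279.9 221.1] 87.3 top: [581.8  15.4] [266.6 210.1] 87.4
tray 0.7 [218. 245.] 4994 z [-1.3  3.1 34.6] [594.7 230. ] [155.7 231.8] 88.1 top: [589.9 225.7] [145.3 222.4] 87.4
cradle 0.8 [370. 158.] 1491 z [ 5.2 12.  66.4] [ 807.7 -151.5] [ 80.6 133.2] 53.8 top: [ 794.5 -144.2] [67.4 94.7] 53.0
cradle 0.78 [385. 251.] 1545 z [ 4.9 11.3 66.5] [ 572.8 -195.7] [ 77.8 133.5] 58.1 top: [ 560.  -187.3] [67.5 94.4] 58.7
scraper 0.84 [472. 268.] 763 z [10. 42. 89.] [ 527.8 -413.8] [118.4  39.8] 17.7 top: [ 525.7 -407.1] [48.1 21.4] 18.2
scraper 0.61 [466. 344.] 572 z [30.3 39.7 85.8] [ 335.3 -392.2] [118.4  30.6] 79.3 top: [ 336.7 -392.3] [50.  21.4] 79.9
scraper 0.6 [519. 215.] 704 z [ 9.5 38.6 85.3] [ 647.7 -528.2] [ 36.3 121.5] 50.4 top: [ 649.6 -527.3] [20.1 49.4] 56.9
scraper 0.59 [396. 335.] 347 z [12.5 57.7 62.5] [ 353.8 -213.7] [43.6 47.4] 65.9 top: [ 352.2 -214.7] [40.1 40.5] 45.2
mat 0.86 [460. 276.] 1305 z [-1.   2.9  7.3] [ 518.  -399.5] [169.7  79.7] 0.1 top: [ 517.8 -399.2] [169.2  79.2] 0.1
flask 0.62 [136. 302.] 609 z [-0.3 83.2 93.2] [440.4 436.3] [94.1 48.5] 89.7 top: [441.2 414.7] [46.6 49.6] 1.0
tall_bottle 0.82 [158. 349.] 759 z [ 12.3  87.8 141.5] [324.3 371.1] [58.5 97.8] 37.9 top: [337.4 351.5] [21.7  9.7] 5.2
chip1 0.63 [276. 217.] 52 z [53.1 56.7 61.4] [640.7  73.2] [14.4 22.2] 83.0 top: [640.9  73.2] [12.7 22.2] 88.0
chip1 0.58 [286. 244.] 45 z [53.1 56.8 59.5] [584.9  51.8] [12.6 20.8] 46.1 top: [584.8  51.7] [12.2 20.8] 46.1
chip1 0.49 [314. 219.] 54 z [53.  56.1 61.3] [650.7 -20.1] [17.6 17.8] 88.0 top: [650.6 -20.1] [17.4 17.8] 88.6
chip1 0.47 [164. 198.] 831 z [ 1.  42.7 80.4] [708.5 357.6] [93.1 76.8] 63.9 top: [700.  348.3] [67.2 68.5] 1.1
chip1 0.42 [283. 265.] 61 z [48.1 56.1 60.4] [530.1  53.5] [25.6 14.7] 70.7 top: [530.3  53.4] [25.6 12.4] 71.4
```

View pics/crop.png

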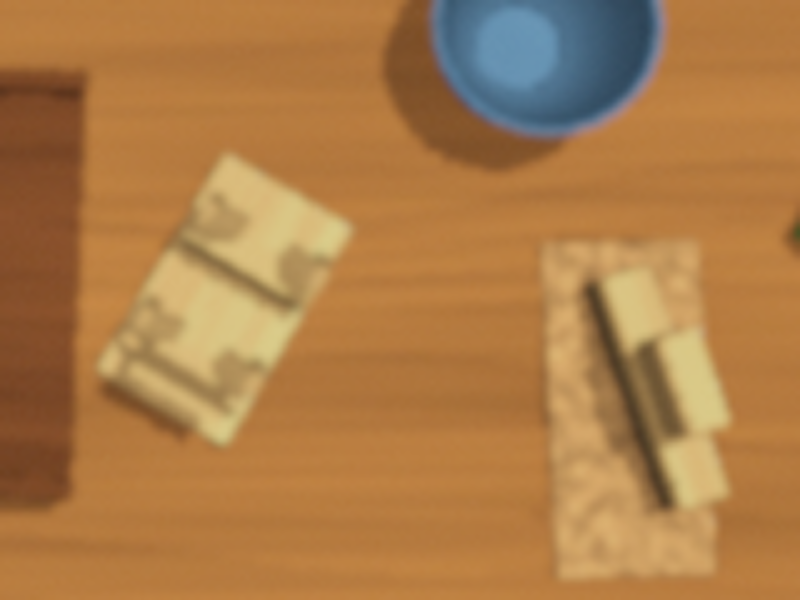

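The crop confirms the wood scraper standing on the cork mat, turned about 18°. The wooden cradle has its end stop at the lower left (150,410), so its slope rises to the upper right, at a yaw of about -32°.

```bash
cat > go.py <<'E'
# usage: go.py x y z yawdeg  (several targets chain) -> tool-frame deltas
import sys, numpy as np
from cell import monitor
s=monitor.state(); p=np.array(s['position']); w=s['tool_rot'][2]
print("t",round(s['clock'],2),"p",p.round(1),"yaw",round(np.degrees(w),1),"open",round(s['opening'],3),"gf",round(s['gripper_force'],1),"F",s['force'].round(1),"rp",np.round(s['tool_rot'][:2],3))
a=[float(v) for v in sys.argv[1:]]
for i in range(0,len(a),4):
    t=np.array(a[i:i+3]); d=(t-p)/1000; dw=(np.radians(a[i+3])-w+np.pi)%(2*np.pi)-np.pi
    print("tx %.4f ty %.4f tz %.4f yaw %.4f"%(d[0]*np.cos(w)+d[1]*np.sin(w), d[0]*np.sin(w)-d[1]*np.cos(w), -d[2], -dw))
    p=t; w=np.radians(a[i+3])
E
python3 - <<'E'
from h import *
W=np.load("W.npy"); im=np.load("im.npy")
# board frame refinement from rails (z>57) and chips (bright)
reg=(W[...,0]>430)&(W[...,0]<720)&(W[...,1]>-135)&(W[...,1]<170)
white=im.min(-1)>150
n,l,st,c=cv2.connectedComponentsWithStats((reg&white).astype(np.uint8))
R=W[reg&~white&(W[...,2]>42)]; print("board",*rect(R))
b=np.array([581.8,15.4]);th=np.radians(-2.7);ex=np.array([np.cos(th),np.sin(th)]);ey=np.array([-ex[1],ex[0]])
for i in range(1,n):
    if st[i,4]<15: continue
    q=np.nanmean(W[l==i],0); print(c[i].round(),q.round(1),"board frame",round((q[:2]-b)@ex,1),round((q[:2]-b)@ey,1))
k=np.load("m_cradle_385.npy"); 
P=W[k];P=P[~np.isnan(P[:,0])]; B=P[(P[:,2]<17)];print("cradle",*rect(B),*rect(P)); np.save("cr.npy",P)
F=W[np.load("m_flask_136.npy")] if __import__('os').path.exists("m_flask_136.npy") else None
if F is not None:
    F=F[F[:,2]>80]; print("flask",*rect(F),*rect(F[F[:,2]>95]))
E
python3 go.py 526 -407 200 18.2; ls
```

```text
board [582.2  15.4] [270.3 210.6] 87.4
[315. 216.] [651.6 -20.4  55.4] board frame 71.4 -32.5
[277. 221.] [641.1  72.1  55.9] board frame 56.6 59.4
[285. 243.] [586.1  51.9  55.8] board frame 2.6 36.7
[285. 265.] [531.5  52.2  54.7] board frame -51.9 34.4
[327. 275.] [506.5 -50.7  55.1] board frame -72.1 -69.6
cradle [ 572.8 -195.7] [ 77.8 133.5] 58.1 [ 572.8 -195.7] [ 77.8 133.5] 58.1
t 0.55 p [126.9 535.2 205.5] yaw 166.7 open 1.001 gf 0.0 F [ 0.2 -1.  -0.8] rp [ 3.142 -0.   ]
tx -0.6057 ty -0.8247 tz 0.0055 yaw 2.5911
W.npy
cr.npy
go.py
h.py
im.npy
m_board_300.npy
m_chip1_163.npy
m_chip1_275.npy
m_chip1_283.npy
m_chip1_286.npy
m_chip1_313.npy
m_cradle_369.npy
m_cradle_385.npy
m_flask_135.npy
m_mat_459.npy
m_scraper_395.npy
m_scraper_466.npy
m_scraper_471.npy
m_scraper_519.npy
m_tall_bottle_158.npy
m_tray_217.npy
pics
```

Request:
jog_arm --increments '[{"tx": -0.024,"ty": -0.033,"tz": 0,"yaw": 0.1},{"tx": -0.048,"ty": -0.066,"tz": 0,"yaw": 0.2},{"tx": -0.072,"ty": -0.099,"tz": 0,"yaw": 0.31},{"tx": -0.096,"ty": -0.132,"tz": 0,"yaw": 0.42},{"tx": -0.12,"ty": -0.165,"tz": 0,"yaw": 0.53},{"tx": -0.144,"ty": -0.198,"tz": 0,"yaw": 0.64},{"tx": -0.168,"ty": -0.23,"tz": 0,"yaw": 0.75},{"tx": -0.192,"ty": -0.262,"tz": 0,"yaw": 0.86},{"tx": -0.216,"ty": -0.295,"tz": 0,"yaw": 0.97},{"tx": -0.24,"ty": -0.328,"tz": 0,"yaw": 1.08}]' --grip 1

```text
clock: 1.38
position: [284.9, 159.0, 205.9]
tool_rot: [3.14, -0.0, 1.824]
force: [0.6, 0.0, -0.2]
opening: 1.004
gripper_force: 0.0
```

```bash
python3 go.py 526 -407 180 18.2
```

```text
t 1.38 p [284.9 159.  205.9] yaw 104.5 open 1.004 gf 0.0 F [ 0.6  0.  -0.2] rp [ 3.14 -0.  ]
tx -0.6084 ty 0.0914 tz 0.0259 yaw 1.5067
```

Request:
jog_arm --increments '[{"tx": -0.036,"ty": 0.005,"tz": 0,"yaw": 0.1},{"tx": -0.072,"ty": 0.011,"tz": 0,"yaw": 0.2},{"tx": -0.108,"ty": 0.016,"tz": 0,"yaw": 0.3},{"tx": -0.144,"ty": 0.022,"tz": 0,"yaw": 0.4},{"tx": -0.18,"ty": 0.027,"tz": 0,"yaw": 0.5},{"tx": -0.216,"ty": 0.032,"tz": 0,"yaw": 0.6},{"tx": -0.252,"ty": 0.038,"tz": 0,"yaw": 0.7},{"tx": -0.288,"ty": 0.043,"tz": 0,"yaw": 0.8},{"tx": -0.324,"ty": 0.049,"tz": 0,"yaw": 0.9},{"tx": -0.36,"ty": 0.054,"tz": 0,"yaw": 1.0}]'

```text
clock: 2.22
position: [429.2, -175.6, 205.6]
tool_rot: [3.141, -0.001, 0.823]
force: [0.5, 0.8, 0.0]
opening: 0.998
gripper_force: 0.0
```

```bash
python3 go.py 526 -407 110 18.2
```

```text
t 2.22 p [ 429.2 -175.6  205.6] yaw 47.2 open 0.998 gf 0.0 F [0.5 0.8 0. ] rp [ 3.141e+00 -1.000e-03]
tx -0.1039 ty 0.2283 tz 0.0956 yaw 0.5055
```

Request:
jog_arm --increments '[{"tx": -0.013,"ty": 0.0285,"tz": 0.0,"yaw": 0.07},{"tx": -0.026,"ty": 0.057,"tz": 0.0,"yaw": 0.14},{"tx": -0.039,"ty": 0.0855,"tz": 0.01,"yaw": 0.21},{"tx": -0.052,"ty": 0.114,"tz": 0.02,"yaw": 0.28},{"tx": -0.065,"ty": 0.1425,"tz": 0.03,"yaw": 0.35},{"tx": -0.078,"ty": 0.171,"tz": 0.045,"yaw": 0.42},{"tx": -0.091,"ty": 0.2,"tz": 0.06,"yaw": 0.49},{"tx": -0.104,"ty": 0.228,"tz": 0.08,"yaw": 0.505},{"tx": -0.104,"ty": 0.228,"tz": 0.095,"yaw": 0.505},{"tx": -0.104,"ty": 0.228,"tz": 0.095,"yaw": 0.505}]'

```text
clock: 3.05
position: [524.6, -404.1, 104.2]
tool_rot: [-3.133, 0.005, 0.322]
force: [-0.5, 1.6, -0.3]
opening: 1.001
gripper_force: 0.0
```

```bash
python3 go.py 526 -407 48 18.2
```

```text
t 3.05 p [ 524.6 -404.1  104.2] yaw 18.5 open 1.001 gf 0.0 F [-0.5  1.6 -0.3] rp [-3.133  0.005]
tx 0.0004 ty 0.0032 tz 0.0562 yaw 0.0044
```

Request:
jog_arm --increments '[{"tx": 0,"ty": 0,"tz": 0.02},{"tx": 0,"ty": 0,"tz": 0.04},{"tx": 0,"ty": 0,"tz": 0.055},{"tx": 0,"ty": 0,"tz": 0.061},{"tx": 0,"ty": 0,"tz": 0.061},{"tx": 0,"ty": 0,"tz": 0.061},{"tx": 0,"ty": 0,"tz": 0.061},{"tx": 0,"ty": 0,"tz": 0.061},{"tx": 0,"ty": 0,"tz": 0.061},{"tx": 0,"ty": 0,"tz": 0.061}]'

```text
invalid input
```

Request:
jog_arm --increments '[{"tz": 0},{"tz": 0},{"tz": 0},{"tz": 0},{"tz": 0},{"tz": 0},{"tz": 0},{"tz": 0},{"tz": 0},{"tz": 0}]' --grip -1 --squeeze 40

```text
invalid input
```

Request:
jog_arm --increments '[{"tx": 0,"ty": 0,"tz": 0.02,"yaw": 0},{"tx": 0,"ty": 0,"tz": 0.04,"yaw": 0},{"tx": 0,"ty": 0,"tz": 0.055,"yaw": 0},{"tx": 0,"ty": 0,"tz": 0.061,"yaw": 0},{"tx": 0,"ty": 0,"tz": 0.061,"yaw": 0},{"tx": 0,"ty": 0,"tz": 0.061,"yaw": 0},{"tx": 0,"ty": 0,"tz": 0.061,"yaw": 0},{"tx": 0,"ty": 0,"tz": 0.061,"yaw": 0},{"tx": 0,"ty": 0,"tz": 0.061,"yaw": 0},{"tx": 0,"ty": 0,"tz": 0.061,"yaw": 0}]'

```text
clock: 3.88
position: [527.0, -404.7, 50.5]
tool_rot: [3.14, -0.001, 0.324]
force: [-0.0, 0.3, 0.4]
opening: 1.001
gripper_force: 0.0
```

```bash
python3 go.py 526 -407 48 18.2
```

```text
t 3.88 p [ 527.  -404.7   50.5] yaw 18.6 open 1.001 gf 0.0 F [-0.   0.3  0.4] rp [ 3.14e+00 -1.00e-03]
tx -0.0017 ty 0.0019 tz 0.0025 yaw 0.0062
```

Good. Close on the grip, then check.

Request:
jog_arm --increments '[{"tx": -0.0015,"ty": 0.002,"tz": 0.002,"yaw": 0.006},{"tx": -0.0015,"ty": 0.002,"tz": 0.002,"yaw": 0.006},{"tx": -0.0015,"ty": 0.002,"tz": 0.002,"yaw": 0.006},{"tx": -0.0015,"ty": 0.002,"tz": 0.002,"yaw": 0.006},{"tx": -0.0015,"ty": 0.002,"tz": 0.002,"yaw": 0.006},{"tx": -0.0015,"ty": 0.002,"tz": 0.002,"yaw": 0.006},{"tx": -0.0015,"ty": 0.002,"tz": 0.002,"yaw": 0.006},{"tx": -0.0015,"ty": 0.002,"tz": 0.002,"yaw": 0.006},{"tx": -0.0015,"ty": 0.002,"tz": 0.002,"yaw": 0.006},{"tx": -0.0015,"ty": 0.002,"tz": 0.002,"yaw": 0.006}]' --grip -1 --squeeze 45

```text
clock: 4.72
position: [525.8, -406.7, 47.4]
tool_rot: [-3.142, -0.0, 0.318]
force: [-0.6, 0.0, 0.2]
opening: 0.328
gripper_force: 0.0
```

```bash
python3 go.py 526 -407 160 18.2
```

```text
t 4.72 p [ 525.8 -406.7   47.4] yaw 18.2 open 0.328 gf 0.0 F [-0.6  0.   0.2] rp [-3.142 -0.   ]
tx 0.0001 ty 0.0003 tz -0.1126 yaw 0.0001
```

Request:
jog_arm --increments '[{"tx": 0,"ty": 0,"tz": 0,"yaw": 0},{"tx": 0,"ty": 0,"tz": 0,"yaw": 0},{"tx": 0,"ty": 0,"tz": 0,"yaw": 0},{"tx": 0,"ty": 0,"tz": 0,"yaw": 0},{"tx": 0,"ty": 0,"tz": -0.005,"yaw": 0},{"tx": 0,"ty": 0,"tz": -0.02,"yaw": 0},{"tx": 0,"ty": 0,"tz": -0.045,"yaw": 0},{"tx": 0,"ty": 0,"tz": -0.07,"yaw": 0},{"tx": 0,"ty": 0,"tz": -0.095,"yaw": 0},{"tx": 0,"ty": 0,"tz": -0.105,"yaw": 0}]'

```text
clock: 5.55
position: [527.0, -407.8, 157.0]
tool_rot: [3.136, -0.003, 0.318]
force: [0.3, -0.9, -0.9]
opening: 0.233
gripper_force: 45.0
```

```bash
python3 go.py 543.8 -98 152 -2.6
```

```text
t 5.55 p [ 527.  -407.8  157. ] yaw 18.2 open 0.233 gf 45.0 F [ 0.3 -0.9 -0.9] rp [ 3.136e+00 -3.000e-03]
tx 0.1128 ty -0.2890 tz 0.0050 yaw 0.3633
```

Request:
jog_arm --increments '[{"tx": 0.01,"ty": -0.025,"tz": 0,"yaw": 0.04},{"tx": 0.024,"ty": -0.06,"tz": 0,"yaw": 0.08},{"tx": 0.038,"ty": -0.095,"tz": 0,"yaw": 0.13},{"tx": 0.052,"ty": -0.13,"tz": 0,"yaw": 0.18},{"tx": 0.066,"ty": -0.165,"tz": 0,"yaw": 0.23},{"tx": 0.08,"ty": -0.2,"tz": 0,"yaw": 0.28},{"tx": 0.093,"ty": -0.235,"tz": 0,"yaw": 0.33},{"tx": 0.104,"ty": -0.265,"tz": 0,"yaw": 0.363},{"tx": 0.112,"ty": -0.285,"tz": 0,"yaw": 0.363},{"tx": 0.1128,"ty": -0.289,"tz": 0,"yaw": 0.363}]'

```text
clock: 6.38
position: [542.2, -92.9, 151.7]
tool_rot: [-3.139, 0.001, -0.041]
force: [-0.0, -0.4, -1.7]
opening: 0.232
gripper_force: 45.0
```

```bash
python3 go.py 543.8 -98 97 -2.6; python3 -c "
from h import *
im,W=cloud('top'); cv2.imwrite('pics/a.png',cv2.resize(im[180:320,180:420,::-1],(800,467)))"
```

```text
t 6.38 p [542.2 -92.9 151.7] yaw -2.3 open 0.232 gf 45.0 F [-0.  -0.4 -1.7] rp [-3.139e+00  1.000e-03]
tx 0.0018 ty 0.0050 tz 0.0547 yaw 0.0049
```

View pics/a.png

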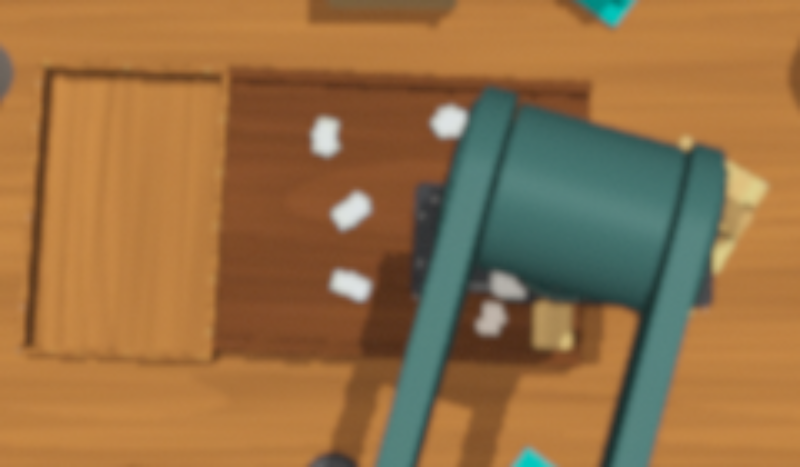

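The picture shows the scraper held behind chip5, which is at crop (490,320). The scraper end is at (553,327), inside the near rail. I'll descend now.

Request:
jog_arm --increments '[{"tx": 0,"ty": 0,"tz": 0,"yaw": 0.003},{"tx": 0,"ty": 0,"tz": 0.01,"yaw": 0.003},{"tx": 0,"ty": 0,"tz": 0.025,"yaw": 0.003},{"tx": 0,"ty": 0,"tz": 0.04,"yaw": 0.003},{"tx": 0,"ty": 0,"tz": 0.048,"yaw": 0.003},{"tx": 0,"ty": 0,"tz": 0.052,"yaw": 0.003},{"tx": 0,"ty": 0,"tz": 0.054,"yaw": 0.003},{"tx": 0,"ty": 0,"tz": 0.054,"yaw": 0.003},{"tx": 0,"ty": 0,"tz": 0.054,"yaw": 0.003},{"tx": 0,"ty": 0,"tz": 0.054,"yaw": 0.003}]'

```text
clock: 7.27
position: [543.2, -97.3, 99.4]
tool_rot: [3.141, -0.002, -0.048]
force: [-0.0, -0.2, -2.1]
opening: 0.227
gripper_force: 45.0
```

```bash
python3 go.py 543.8 -98 95.5 -2.6 555.4 156.8 95.5 -2.6
```

```text
t 7.27 p [543.2 -97.3  99.4] yaw -2.8 open 0.227 gf 45.0 F [-0.  -0.2 -2.1] rp [ 3.141e+00 -2.000e-03]
tx 0.0006 ty 0.0007 tz 0.0039 yaw -0.0030
tx 0.0000 ty -0.2551 tz -0.0000 yaw -0.0000
```

Request:
jog_arm --increments '[{"tx": 0.0005,"ty": 0,"tz": 0.003,"yaw": -0.003},{"tx": 0.0005,"ty": -0.005,"tz": 0.004,"yaw": -0.003},{"tx": 0.0005,"ty": -0.015,"tz": 0.004,"yaw": -0.003},{"tx": 0.0005,"ty": -0.03,"tz": 0.004,"yaw": -0.003},{"tx": 0.0005,"ty": -0.045,"tz": 0.004,"yaw": -0.003},{"tx": 0.0005,"ty": -0.06,"tz": 0.004,"yaw": -0.003},{"tx": 0.0005,"ty": -0.075,"tz": 0.004,"yaw": -0.003},{"tx": 0.0005,"ty": -0.09,"tz": 0.004,"yaw": -0.003},{"tx": 0.0005,"ty": -0.105,"tz": 0.004,"yaw": -0.003},{"tx": 0.0005,"ty": -0.12,"tz": 0.004,"yaw": -0.003}]'

```text
clock: 8.1
position: [548.7, 24.7, 94.6]
tool_rot: [-3.141, -0.0, -0.044]
force: [0.3, -0.4, -2.4]
opening: 0.231
gripper_force: 45.0
```

```bash
python3 go.py 555.4 156.8 95.5 -2.6
```

```text
t 8.1 p [548.7  24.7  94.6] yaw -2.5 open 0.231 gf 45.0 F [ 0.3 -0.4 -2.4] rp [-3.141 -0.   ]
tx 0.0008 ty -0.1323 tz -0.0009 yaw 0.0010
```

Request:
jog_arm --increments '[{"tx": 0.0,"ty": -0.015,"tz": 0,"yaw": 0},{"tx": 0.0,"ty": -0.03,"tz": 0,"yaw": 0},{"tx": 0.0005,"ty": -0.045,"tz": 0,"yaw": 0},{"tx": 0.0005,"ty": -0.06,"tz": 0,"yaw": 0},{"tx": 0.0005,"ty": -0.074,"tz": 0,"yaw": 0},{"tx": 0.0005,"ty": -0.088,"tz": 0,"yaw": 0},{"tx": 0.0005,"ty": -0.102,"tz": 0,"yaw": 0},{"tx": 0.0005,"ty": -0.114,"tz": 0,"yaw": 0},{"tx": 0.0005,"ty": -0.124,"tz": 0,"yaw": 0},{"tx": 0.0005,"ty": -0.132,"tz": 0,"yaw": 0}]'

```text
clock: 8.93
position: [555.3, 156.1, 94.5]
tool_rot: [-3.141, 0.0, -0.044]
force: [-0.3, -0.6, -1.5]
opening: 0.23
gripper_force: 45.0
```

```bash
python3 go.py 555.4 156.8 160 -2.6 609.8 -101 160 -2.6; python3 -c "
from h import *
im,W=cloud('top'); cv2.imwrite('pics/b.png',cv2.resize(im[180:320,160:400,::-1],(800,467)))"
```

```text
t 8.93 p [555.3 156.1  94.5] yaw -2.5 open 0.23 gf 45.0 F [-0.3 -0.6 -1.5] rp [-3.141  0.   ]
tx 0.0000 ty -0.0007 tz -0.0655 yaw 0.0009
tx 0.0660 ty 0.2551 tz -0.0000 yaw -0.0000
```

View pics/b.png

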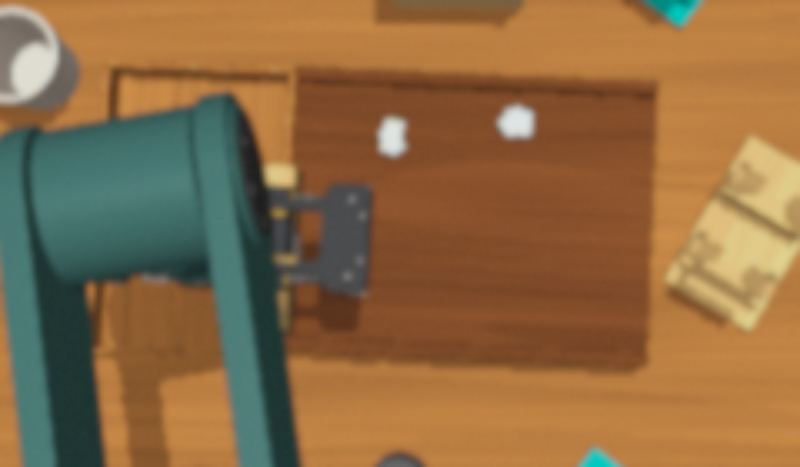

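Chips 2, 4 and 5 are off the board. Only chips 1 and 3 remain, at crop (392,135) and (517,122). Second pass now.

Request:
jog_arm --increments '[{"tx": 0,"ty": 0,"tz": -0.02,"yaw": 0},{"tx": 0,"ty": 0,"tz": -0.04,"yaw": 0},{"tx": 0.008,"ty": 0.025,"tz": -0.041,"yaw": 0},{"tx": 0.018,"ty": 0.06,"tz": -0.041,"yaw": 0},{"tx": 0.029,"ty": 0.096,"tz": -0.041,"yaw": 0},{"tx": 0.04,"ty": 0.132,"tz": -0.041,"yaw": 0},{"tx": 0.051,"ty": 0.168,"tz": -0.041,"yaw": 0},{"tx": 0.061,"ty": 0.198,"tz": -0.041,"yaw": 0},{"tx": 0.065,"ty": 0.21,"tz": -0.041,"yaw": 0},{"tx": 0.0657,"ty": 0.2144,"tz": -0.041,"yaw": 0}]'

```text
clock: 9.82
position: [611.6, -65.3, 135.0]
tool_rot: [3.141, 0.0, -0.049]
force: [0.5, -0.0, -1.6]
opening: 0.231
gripper_force: 45.0
```

Request:
jog_arm --increments '[{"tx": 0,"ty": 0,"tz": 0,"yaw": 0},{"tx": 0,"ty": 0,"tz": 0.01,"yaw": 0},{"tx": 0,"ty": 0,"tz": 0.025,"yaw": 0},{"tx": 0,"ty": 0,"tz": 0.034,"yaw": 0},{"tx": 0,"ty": 0,"tz": 0.038,"yaw": 0},{"tx": 0,"ty": 0,"tz": 0.038,"yaw": 0},{"tx": 0,"ty": 0,"tz": 0.038,"yaw": 0},{"tx": 0,"ty": 0,"tz": 0.038,"yaw": 0},{"tx": 0,"ty": 0,"tz": 0.038,"yaw": 0},{"tx": 0,"ty": 0,"tz": 0.038,"yaw": 0}]'

```text
clock: 10.65
position: [611.9, -62.5, 98.4]
tool_rot: [3.141, -0.002, -0.045]
force: [-0.5, 0.6, -0.7]
opening: 0.233
gripper_force: 45.0
```

```bash
python3 go.py 611.6 -61 95 -2.6 621.4 153.8 95 -2.6
```

```text
t 10.65 p [611.9 -62.5  98.4] yaw -2.6 open 0.233 gf 45.0 F [-0.5  0.6 -0.7] rp [ 3.141e+00 -2.000e-03]
tx -0.0004 ty -0.0015 tz 0.0034 yaw 0.0002
tx 0.0000 ty -0.2150 tz -0.0000 yaw -0.0000
```

Request:
jog_arm --increments '[{"tx": 0,"ty": 0,"tz": 0.003,"yaw": 0},{"tx": 0,"ty": -0.006,"tz": 0.004,"yaw": 0},{"tx": 0,"ty": -0.018,"tz": 0.004,"yaw": 0},{"tx": 0,"ty": -0.032,"tz": 0.004,"yaw": 0},{"tx": 0,"ty": -0.047,"tz": 0.004,"yaw": 0},{"tx": 0,"ty": -0.062,"tz": 0.004,"yaw": 0},{"tx": 0,"ty": -0.077,"tz": 0.004,"yaw": 0},{"tx": 0,"ty": -0.092,"tz": 0.004,"yaw": 0},{"tx": 0,"ty": -0.107,"tz": 0.004,"yaw": 0},{"tx": 0,"ty": -0.12,"tz": 0.004,"yaw": 0}]'

```text
clock: 11.48
position: [616.7, 59.7, 93.4]
tool_rot: [-3.141, 0.0, -0.044]
force: [-0.4, -0.6, -2.0]
opening: 0.23
gripper_force: 45.0
```

Request:
jog_arm --increments '[{"tx": 0,"ty": -0.015,"tz": 0,"yaw": 0},{"tx": 0,"ty": -0.029,"tz": 0,"yaw": 0},{"tx": 0,"ty": -0.043,"tz": 0,"yaw": 0},{"tx": 0,"ty": -0.056,"tz": 0,"yaw": 0},{"tx": 0,"ty": -0.068,"tz": 0,"yaw": 0},{"tx": 0,"ty": -0.08,"tz": 0,"yaw": 0},{"tx": 0,"ty": -0.09,"tz": 0,"yaw": 0},{"tx": 0,"ty": -0.097,"tz": 0,"yaw": 0},{"tx": 0,"ty": -0.098,"tz": 0,"yaw": 0},{"tx": 0,"ty": -0.098,"tz": 0,"yaw": 0}]'

```text
clock: 12.32
position: [621.2, 155.6, 93.4]
tool_rot: [3.141, 0.0, -0.045]
force: [-0.4, 0.2, -1.8]
opening: 0.233
gripper_force: 45.0
```

Request:
jog_arm --increments '[{"tx": 0,"ty": 0,"tz": -0.02,"yaw": 0},{"tx": 0,"ty": 0,"tz": -0.045,"yaw": 0},{"tx": 0,"ty": 0.02,"tz": -0.06,"yaw": 0},{"tx": 0,"ty": 0.05,"tz": -0.06,"yaw": 0},{"tx": 0,"ty": 0.085,"tz": -0.06,"yaw": 0},{"tx": 0,"ty": 0.12,"tz": -0.06,"yaw": 0},{"tx": 0,"ty": 0.155,"tz": -0.06,"yaw": 0},{"tx": 0,"ty": 0.19,"tz": -0.06,"yaw": 0},{"tx": 0,"ty": 0.225,"tz": -0.06,"yaw": 0},{"tx": 0,"ty": 0.26,"tz": -0.06,"yaw": 0}]'

```text
clock: 13.15
position: [608.8, -107.0, 153.7]
tool_rot: [3.141, -0.0, -0.046]
force: [1.0, 0.2, -2.2]
opening: 0.225
gripper_force: 45.0
```

```bash
python3 go.py 518 -399.5 155 0; python3 -c "
from h import *
im,W=cloud('top'); cv2.imwrite('pics/c.png',cv2.resize(im[180:320,140:380,::-1],(800,467)))
P=W[(im.min(-1)>140)&(W[...,1]>150)&(W[...,1]<305)&(W[...,0]>475)&(W[...,0]<705)]
print(len(P),P.round(0)[::8].tolist())"
```

```text
t 13.15 p [ 608.8 -107.   153.7] yaw -2.7 open 0.225 gf 45.0 F [ 1.   0.2 -2.2] rp [ 3.141 -0.   ]
tx -0.0771 ty 0.2964 tz -0.0013 yaw -0.0464
273 [[689.0, 197.0, 8.0], [687.0, 195.0, 5.0], [683.0, 193.0, 12.0], [681.0, 196.0, 10.0], [678.0, 199.0, 10.0], [676.0, 202.0, 7.0], [675.0, 206.0, 1.0], [674.0, 184.0, 7.0], [671.0, 187.0, 4.0], [668.0, 187.0, 6.0], [653.0, 199.0, 6.0], [649.0, 198.0, 12.0], [651.0, 180.0, -2.0], [647.0, 186.0, 7.0], [644.0, 192.0, 13.0], [643.0, 202.0, 2.0], [643.0, 181.0, 5.0], [639.0, 186.0, 9.0], [637.0, 186.0, 8.0], [595.0, 168.0, 17.0], [589.0, 172.0, 22.0], [584.0, 172.0, 23.0], [579.0, 173.0, 17.0], [574.0, 172.0, 20.0], [569.0, 170.0, 18.0], [557.0, 167.0, 15.0], [552.0, 167.0, 16.0], [546.0, 167.0, 17.0], [541.0, 167.0, 18.0], [534.0, 172.0, 16.0], [529.0, 168.0, 22.0], [524.0, 169.0, 20.0], [518.0, 173.0, 24.0], [513.0, 175.0, 26.0], [509.0, 172.0, 15.0]]
```

View pics/c.png

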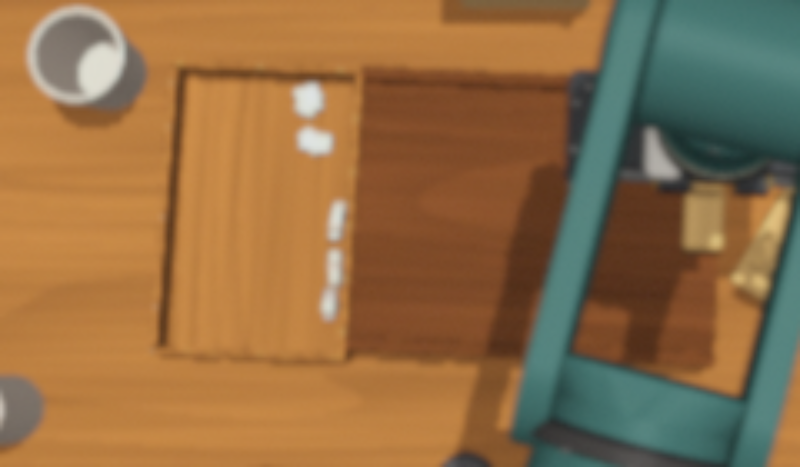

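All five chips lie in the tray. Two are flat, at crop (308,100) and (315,140), and three lean on the near wall at (335,218), (335,268) and (328,303). Next I'll return the scraper to the middle of the mat.

Request:
jog_arm --increments '[{"tx": -0.005,"ty": 0.02,"tz": 0,"yaw": 0},{"tx": -0.014,"ty": 0.055,"tz": 0,"yaw": 0},{"tx": -0.023,"ty": 0.09,"tz": 0,"yaw": 0},{"tx": -0.032,"ty": 0.125,"tz": 0,"yaw": -0.01},{"tx": -0.041,"ty": 0.16,"tz": 0,"yaw": -0.02},{"tx": -0.05,"ty": 0.195,"tz": 0,"yaw": -0.03},{"tx": -0.059,"ty": 0.23,"tz": 0,"yaw": -0.045},{"tx": -0.069,"ty": 0.265,"tz": 0.01,"yaw": -0.045},{"tx": -0.076,"ty": 0.29,"tz": 0.02,"yaw": -0.045},{"tx": -0.077,"ty": 0.295,"tz": 0.03,"yaw": -0.045}]'

```text
clock: 14.03
position: [516.4, -401.1, 123.0]
tool_rot: [3.139, 0.001, -0.007]
force: [-0.7, -0.0, -1.9]
opening: 0.229
gripper_force: 45.0
```

```bash
python3 go.py 518 -399.5 50 0
```

```text
t 14.03 p [ 516.4 -401.1  123. ] yaw -0.4 open 0.229 gf 45.0 F [-0.7 -0.  -1.9] rp [3.139e+00 1.000e-03]
tx 0.0016 ty -0.0016 tz 0.0730 yaw -0.0068
```

Request:
jog_arm --increments '[{"tx": 0,"ty": 0,"tz": 0.02,"yaw": 0},{"tx": 0,"ty": 0,"tz": 0.045,"yaw": 0},{"tx": 0,"ty": 0,"tz": 0.063,"yaw": 0},{"tx": 0,"ty": 0,"tz": 0.07,"yaw": 0},{"tx": 0,"ty": 0,"tz": 0.073,"yaw": 0},{"tx": 0,"ty": 0,"tz": 0.0745,"yaw": 0},{"tx": 0,"ty": 0,"tz": 0.0755,"yaw": 0},{"tx": 0,"ty": 0,"tz": 0.0755,"yaw": 0},{"tx": 0,"ty": 0,"tz": 0.0755,"yaw": 0},{"tx": 0,"ty": 0,"tz": 0.0755,"yaw": 0}]'

```text
clock: 14.87
position: [519.8, -396.0, 49.2]
tool_rot: [3.14, -0.002, -0.0]
force: [-0.6, 0.3, -2.1]
opening: 0.231
gripper_force: 45.0
```

```bash
python3 go.py 518 -399.5 47.5 0
python3 - <<'E'
# flask, cradle measures from the first cloud
from h import *
W=np.load("W.npy")
F=W[np.load("m_flask_135.npy")]; Z=F[:,2]
for lo,hi in((70,89),(96,110)):
    q=F[(Z>lo)&(Z<hi)]; print("flask",lo,len(q),np.round(cv2.minEnclosingCircle(q[:,:2].astype(np.float32)),1) if 0 else cv2.minEnclosingCircle(q[:,:2].astype(np.float32)), q.mean(0).round(1))
B=W[np.load("m_tall_bottle_158.npy")]; q=B[B[:,2]>60]; print("bottle",cv2.minEnclosingCircle(q[:,:2].astype(np.float32)))
P=np.load("cr.npy"); c=np.array([572.8,-195.7]); th=np.radians(-31.9); ex=np.array([np.cos(th),np.sin(th)]); ey=np.array([-ex[1],ex[0]])
L=np.c_[(P[:,:2]-c)@ex,(P[:,:2]-c)@ey,P[:,2]]
for x in range(-70,75,5):
    q=L[(L[:,0]>=x)&(L[:,0]<x+5)]
    if len(q): 
        m=[ (round(float(np.median(q[(q[:,1]>=y)&(q[:,1]<y+8),2]))) if ((q[:,1]>=y)&(q[:,1]<y+8)).any() else -1) for y in range(-40,40,8)]
        print(x,m)
E
```

```text
t 14.87 p [ 519.8 -396.    49.2] yaw -0.0 open 0.231 gf 45.0 F [-0.6  0.3 -2.1] rp [ 3.14e+00 -2.00e-03]
tx -0.0018 ty 0.0035 tz 0.0017 yaw -0.0001
flask 70 254 ((440.5992126464844, 416.4146423339844), 27.46360969543457) [441.5 410.8  84.4]
flask 96 5 ((436.7338562011719, 413.8335266113281), 9.573643684387207) [433.9 412.7  97. ]
bottle ((336.6531982421875, 358.11279296875), 31.32193374633789)
-70 [-1, -3, -1, 4, 2, 1, 1, 0, 1, 5]
-65 [7, 9, 11, 10, 10, 10, 10, 10, 9, 8]
-60 [10, 9, 64, 64, 64, 63, 63, 63, 8, 7]
-55 [8, 30, 55, 53, 53, 53, 54, 49, 11, 8]
-50 [9, 24, 42, 39, 45, 37, 41, 37, 26, 8]
-45 [17, 24, 28, 26, 27, 25, 28, 27, 27, 9]
-40 [34, 45, 31, 25, 25, 25, 26, 40, 44, 7]
-35 [45, 47, 43, 33, 27, 24, 33, 45, 48, 14]
-30 [40, 43, 43, 23, 10, 9, 36, 40, 42, 11]
-25 [30, 28, 36, 11, 10, 11, 10, 10, 29, 12]
-20 [8, 16, 9, 7, 8, 8, 10, 8, 8, 8]
-15 [9, 8, 8, 9, 8, 8, 8, 10, 7, 9]
-10 [10, 9, 7, 7, 9, 8, 10, 9, 9, 8]
-5 [12, 9, 8, 10, 9, 8, 8, 11, 9, 9]
0 [9, 9, 10, 9, 11, 8, 9, 11, 8, 9]
5 [7, 8, 9, 8, 9, 8, 8, 9, 6, 8]
10 [12, 30, 34, 29, 35, 41, 36, 35, 32, 18]
15 [27, 42, 43, 41, 43, 41, 43, 45, 45, 8]
20 [45, 64, 59, 46, 42, 40, 44, 59, 66, 19]
25 [37, 69, 64, 55, 44, 39, 54, 63, 69, 43]
30 [59, 63, 64, 56, 11, 11, 56, 65, 62, 11]
35 [-1, 47, -1, 10, 9, 8, 9, -1, 49, 14]
40 [-1, 7, 9, 8, 9, 9, 8, 10, 11, 9]
45 [9, 11, 10, 9, 9, 9, 10, 8, 9, 7]
50 [9, 9, 7, 11, 8, 8, 7, 8, 10, 10]
55 [8, 10, 10, 9, 11, 10, 7, 11, 10, 10]
60 [12, 9, 12, 8, 8, 10, 7, 9, 8, 6]
65 [-1, -1, -2, -1, -1, -1, -1, -1, -1, -1]
```

Request:
jog_arm --increments '[{"tx": 0,"ty": 0,"tz": 0.001,"yaw": 0},{"tx": 0,"ty": 0,"tz": 0.001,"yaw": 0},{"tx": 0,"ty": 0,"tz": 0.001,"yaw": 0},{"tx": 0,"ty": 0,"tz": 0.001,"yaw": 0},{"tx": 0,"ty": 0,"tz": 0.001,"yaw": 0},{"tx": 0,"ty": 0,"tz": 0.001,"yaw": 0},{"tx": 0,"ty": 0,"tz": 0.001,"yaw": 0},{"tx": 0,"ty": 0,"tz": 0.001,"yaw": 0},{"tx": 0,"ty": 0,"tz": 0.001,"yaw": 0},{"tx": 0,"ty": 0,"tz": 0.001,"yaw": 0}]'

```text
clock: 15.7
position: [519.5, -395.8, 47.4]
tool_rot: [3.141, -0.001, -0.0]
force: [1.4, 0.0, 0.4]
opening: 0.232
gripper_force: 45.0
```

Request:
jog_arm --increments '[{"tx": 0,"ty": 0,"tz": 0,"yaw": 0},{"tx": 0,"ty": 0,"tz": 0,"yaw": 0},{"tx": 0,"ty": 0,"tz": 0,"yaw": 0},{"tx": 0,"ty": 0,"tz": 0,"yaw": 0},{"tx": 0,"ty": 0,"tz": 0,"yaw": 0},{"tx": 0,"ty": 0,"tz": -0.01,"yaw": 0},{"tx": 0,"ty": 0,"tz": -0.03,"yaw": 0},{"tx": 0,"ty": 0,"tz": -0.06,"yaw": 0},{"tx": 0,"ty": 0,"tz": -0.095,"yaw": 0},{"tx": 0,"ty": 0,"tz": -0.13,"yaw": 0}]' --grip 1

```text
clock: 16.53
position: [518.8, -395.2, 178.4]
tool_rot: [-3.141, 0.001, -0.0]
force: [0.6, -0.0, -0.1]
opening: 0.903
gripper_force: 0.0
```

```bash
python3 go.py 441 415.5 205 28.7
```

```text
t 16.53 p [ 518.8 -395.2  178.4] yaw -0.0 open 0.903 gf 0.0 F [ 0.6 -0.  -0.1] rp [-3.141e+00  1.000e-03]
tx -0.0780 ty -0.8107 tz -0.0266 yaw -0.5011
```

Request:
jog_arm --increments '[{"tx": -0.002,"ty": -0.025,"tz": -0.005,"yaw": -0.02},{"tx": -0.006,"ty": -0.065,"tz": -0.01,"yaw": -0.04},{"tx": -0.01,"ty": -0.105,"tz": -0.015,"yaw": -0.06},{"tx": -0.014,"ty": -0.145,"tz": -0.02,"yaw": -0.08},{"tx": -0.018,"ty": -0.185,"tz": -0.025,"yaw": -0.11},{"tx": -0.022,"ty": -0.225,"tz": -0.026,"yaw": -0.14},{"tx": -0.026,"ty": -0.265,"tz": -0.026,"yaw": -0.17},{"tx": -0.03,"ty": -0.305,"tz": -0.026,"yaw": -0.2},{"tx": -0.034,"ty": -0.345,"tz": -0.026,"yaw": -0.22},{"tx": -0.038,"ty": -0.385,"tz": -0.026,"yaw": -0.25}]'

```text
clock: 17.37
position: [480.7, -8.8, 204.2]
tool_rot: [3.141, -0.002, 0.251]
force: [0.6, 0.2, -0.0]
opening: 1.004
gripper_force: 0.0
```

```bash
python3 go.py 441 415.5 205 28.7
```

```text
t 17.37 p [480.7  -8.8 204.2] yaw 14.4 open 1.004 gf 0.0 F [ 0.6  0.2 -0. ] rp [ 3.141e+00 -2.000e-03]
tx 0.0667 ty -0.4209 tz -0.0008 yaw -0.2503
```

Request:
jog_arm --increments '[{"tx": 0.006,"ty": -0.04,"tz": 0,"yaw": -0.03},{"tx": 0.012,"ty": -0.08,"tz": 0,"yaw": -0.06},{"tx": 0.018,"ty": -0.12,"tz": 0,"yaw": -0.09},{"tx": 0.025,"ty": -0.16,"tz": 0,"yaw": -0.12},{"tx": 0.032,"ty": -0.2,"tz": 0,"yaw": -0.15},{"tx": 0.038,"ty": -0.24,"tz": 0,"yaw": -0.18},{"tx": 0.045,"ty": -0.28,"tz": 0,"yaw": -0.21},{"tx": 0.052,"ty": -0.32,"tz": 0,"yaw": -0.24},{"tx": 0.058,"ty": -0.36,"tz": 0,"yaw": -0.25},{"tx": 0.063,"ty": -0.395,"tz": 0,"yaw": -0.25}]'

```text
clock: 18.2
position: [443.9, 390.3, 204.0]
tool_rot: [-3.141, -0.001, 0.501]
force: [0.4, -0.0, 0.5]
opening: 0.995
gripper_force: 0.0
```

```bash
python3 go.py 441 415.5 125 28.7
```

```text
t 18.2 p [443.9 390.3 204. ] yaw 28.7 open 0.995 gf 0.0 F [ 0.4 -0.   0.5] rp [-3.141e+00 -1.000e-03]
tx 0.0096 ty -0.0235 tz 0.0790 yaw 0.0004
```

Request:
jog_arm --increments '[{"tx": 0.005,"ty": -0.014,"tz": 0.005,"yaw": 0},{"tx": 0.0095,"ty": -0.0235,"tz": 0.02,"yaw": 0},{"tx": 0.0095,"ty": -0.0235,"tz": 0.045,"yaw": 0},{"tx": 0.0095,"ty": -0.0235,"tz": 0.07,"yaw": 0},{"tx": 0.0095,"ty": -0.0235,"tz": 0.085,"yaw": 0},{"tx": 0.0095,"ty": -0.0235,"tz": 0.085,"yaw": 0},{"tx": 0.0095,"ty": -0.0235,"tz": 0.085,"yaw": 0},{"tx": 0.0095,"ty": -0.0235,"tz": 0.085,"yaw": 0},{"tx": 0.0095,"ty": -0.0235,"tz": 0.085,"yaw": 0},{"tx": 0.0095,"ty": -0.0235,"tz": 0.085,"yaw": 0}]'

```text
clock: 19.03
position: [442.7, 413.3, 120.2]
tool_rot: [-3.141, -0.004, 0.499]
force: [-0.1, -0.2, 0.2]
opening: 1.0
gripper_force: 0.0
```

```bash
python3 go.py 441 415.5 26 28.7;  python3 -c "
from h import *
im,W=cloud('side'); cv2.imwrite('pics/d.png',cv2.resize(im[230:470,270:590,::-1],(800,600)))
for m in vision.masks_of('flask','side')[:3]:
  P=W[m['pixels']]; P=P[P[:,2]>15]; P=P[~np.isnan(P[:,0])]; print(m['confidence'],m['position'],np.median(P,0).round(1),cv2.minEnclosingCircle(P[:,:2].astype(np.float32)),P[:,2].max(),rect(P))"
```

```text
t 19.03 p [442.7 413.3 120.2] yaw 28.6 open 1.0 gf 0.0 F [-0.1 -0.2  0.2] rp [-3.141 -0.004]
tx -0.0005 ty -0.0027 tz 0.0942 yaw -0.0015
0.79 [353.9, 400.4] [447.7 439.3  73.2] ((446.4864501953125, 448.3260803222656), 47.43964767456055) 221.50052211111733 (array([448.5, 447.7]), array([82.9, 50.4]), 73.6)
```

View pics/d.png

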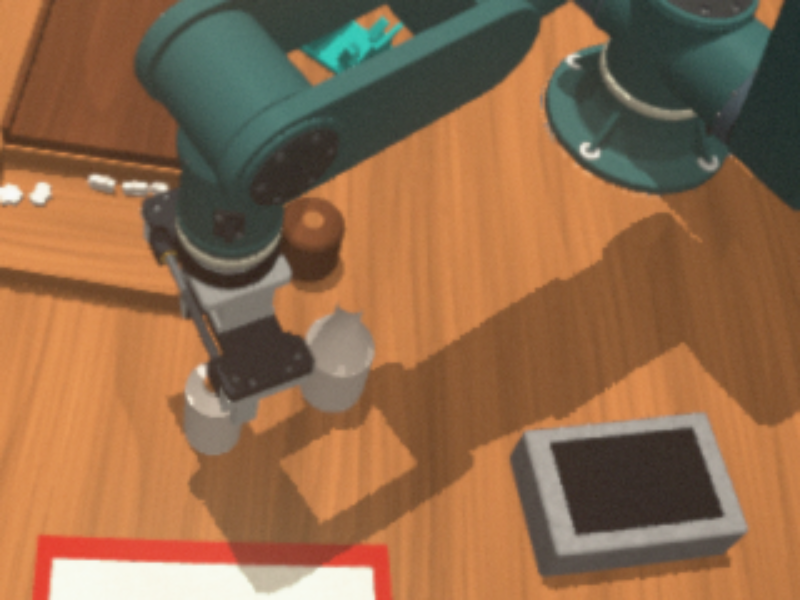

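The flask is at crop (212,410), with the fingers above it straddling its position. The gripper body is clear of the bottle at (340,360). I'll descend now.

Request:
jog_arm --increments '[{"tx": 0.001,"ty": -0.002,"tz": 0.005,"yaw": 0},{"tx": 0.001,"ty": -0.002,"tz": 0.02,"yaw": 0},{"tx": 0.001,"ty": -0.002,"tz": 0.035,"yaw": 0},{"tx": 0.001,"ty": -0.002,"tz": 0.05,"yaw": 0},{"tx": 0.001,"ty": -0.002,"tz": 0.065,"yaw": 0},{"tx": 0.001,"ty": -0.002,"tz": 0.08,"yaw": 0},{"tx": 0.001,"ty": -0.002,"tz": 0.09,"yaw": 0},{"tx": 0.001,"ty": -0.002,"tz": 0.093,"yaw": 0},{"tx": 0.001,"ty": -0.002,"tz": 0.093,"yaw": 0},{"tx": 0.001,"ty": -0.002,"tz": 0.093,"yaw": 0}]'

```text
clock: 19.97
position: [442.0, 415.5, 25.6]
tool_rot: [-3.141, -0.001, 0.5]
force: [-0.3, 0.2, 0.0]
opening: 1.004
gripper_force: 0.0
```

Request:
jog_arm --increments '[{"tx": 0,"ty": 0,"tz": 0,"yaw": 0},{"tx": 0,"ty": 0,"tz": 0,"yaw": 0},{"tx": 0,"ty": 0,"tz": 0,"yaw": 0},{"tx": 0,"ty": 0,"tz": 0,"yaw": 0},{"tx": 0,"ty": 0,"tz": 0,"yaw": 0},{"tx": 0,"ty": 0,"tz": 0,"yaw": 0},{"tx": 0,"ty": 0,"tz": 0,"yaw": 0},{"tx": 0,"ty": 0,"tz": 0,"yaw": 0},{"tx": 0,"ty": 0,"tz": 0,"yaw": 0},{"tx": 0,"ty": 0,"tz": 0,"yaw": 0}]' --grip -1 --squeeze 4

```text
clock: 20.8
position: [441.6, 415.8, 25.3]
tool_rot: [-3.14, -0.001, 0.5]
force: [-1.4, 2.8, 1.7]
opening: 0.555
gripper_force: 4.0
```

```bash
python3 go.py 441 415.5 26 28.7
```

```text
t 20.8 p [441.6 415.8  25.3] yaw 28.6 open 0.555 gf 4.0 F [-1.4  2.8  1.7] rp [-3.14e+00 -1.00e-03]
tx -0.0006 ty -0.0000 tz -0.0007 yaw -0.0009
```

Request:
jog_arm --increments '[{"tx": 0.004,"ty": 0,"tz": -0.0015,"yaw": 0},{"tx": 0.0082,"ty": 0,"tz": -0.003,"yaw": 0},{"tx": 0.0125,"ty": 0,"tz": -0.0044,"yaw": 0},{"tx": 0.017,"ty": 0,"tz": -0.0054,"yaw": 0},{"tx": 0.0215,"ty": 0,"tz": -0.006,"yaw": 0},{"tx": 0.026,"ty": 0,"tz": -0.0062,"yaw": 0},{"tx": 0.0305,"ty": 0,"tz": -0.006,"yaw": 0},{"tx": 0.035,"ty": 0,"tz": -0.0054,"yaw": 0},{"tx": 0.0394,"ty": 0,"tz": -0.0044,"yaw": 0},{"tx": 0.0438,"ty": 0,"tz": -0.003,"yaw": 0}]'

```text
clock: 21.63
position: [480.5, 436.3, 27.8]
tool_rot: [-3.142, -0.0, 0.5]
force: [-1.0, -0.3, -2.5]
opening: 0.554
gripper_force: 4.0
```

```bash
python3 go.py;  python3 -c "
from h import *
im,W=cloud('side'); cv2.imwrite('pics/e.png',cv2.resize(im[330:450,300:460,::-1],(800,600)))"
```

```text
t 21.63 p [480.5 436.3  27.8] yaw 28.6 open 0.554 gf 4.0 F [-1.  -0.3 -2.5] rp [-3.142 -0.   ]
```

View pics/e.png

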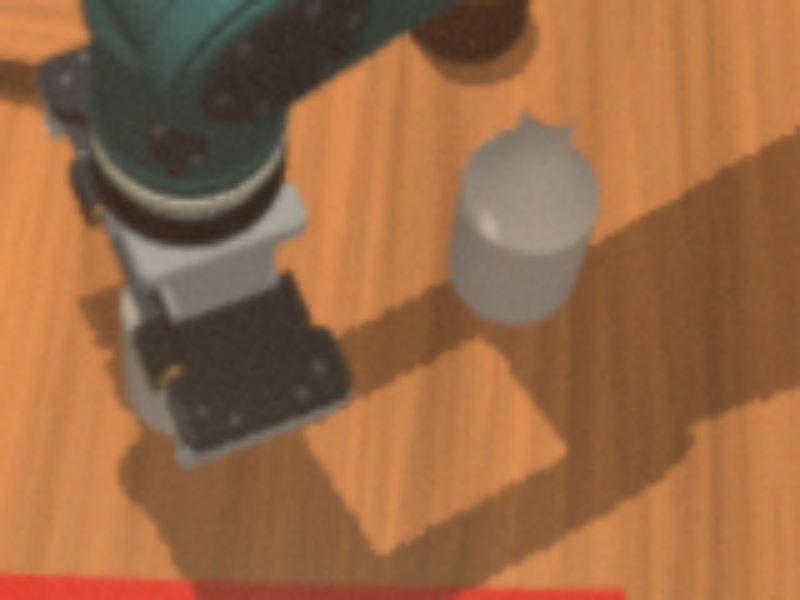

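The flask lifted without turning: it's still upright, and the wrist carries its full weight of about 2.5 N. I'll pivot it by pushing its low front side against the board's rail edge, in the air.

Request:
jog_arm --increments '[{"tx": 0,"ty": 0,"tz": 0,"yaw": 0},{"tx": 0,"ty": 0,"tz": 0,"yaw": 0},{"tx": 0,"ty": 0,"tz": -0.01,"yaw": 0},{"tx": 0,"ty": 0,"tz": -0.025,"yaw": 0},{"tx": 0,"ty": 0,"tz": -0.045,"yaw": 0},{"tx": 0,"ty": 0,"tz": -0.065,"yaw": 0},{"tx": 0,"ty": 0,"tz": -0.08,"yaw": 0},{"tx": 0,"ty": 0,"tz": -0.09,"yaw": 0},{"tx": 0,"ty": 0,"tz": -0.095,"yaw": 0},{"tx": 0,"ty": 0,"tz": -0.095,"yaw": 0}]' --squeeze 10

```text
clock: 22.52
position: [480.6, 436.6, 125.0]
tool_rot: [-3.141, -0.003, 0.5]
force: [-0.8, -0.2, -2.2]
opening: 0.556
gripper_force: 10.0
```

```bash
python3 go.py 438 62 122 -2.6
```

```text
t 22.52 p [480.6 436.6 125. ] yaw 28.6 open 0.556 gf 10.0 F [-0.8 -0.2 -2.2] rp [-3.141e+00 -3.000e-03]
tx -0.2170 ty 0.3083 tz 0.0030 yaw 0.5453
```

Request:
jog_arm --increments '[{"tx": -0.01,"ty": 0.015,"tz": 0,"yaw": 0.03},{"tx": -0.03,"ty": 0.043,"tz": 0,"yaw": 0.09},{"tx": -0.053,"ty": 0.075,"tz": 0,"yaw": 0.15},{"tx": -0.076,"ty": 0.108,"tz": 0,"yaw": 0.21},{"tx": -0.099,"ty": 0.141,"tz": 0,"yaw": 0.28},{"tx": -0.122,"ty": 0.174,"tz": 0,"yaw": 0.35},{"tx": -0.145,"ty": 0.207,"tz": 0,"yaw": 0.42},{"tx": -0.168,"ty": 0.24,"tz": 0,"yaw": 0.48},{"tx": -0.19,"ty": 0.27,"tz": 0,"yaw": 0.53},{"tx": -0.205,"ty": 0.292,"tz": 0,"yaw": 0.545}]'

```text
clock: 23.35
position: [438.3, 78.8, 121.6]
tool_rot: [3.14, 0.003, -0.049]
force: [-0.4, 0.3, -2.4]
opening: 0.551
gripper_force: 10.0
```

```bash
python3 go.py 441 62 76 -2.6
```

```text
t 23.35 p [438.3  78.8 121.6] yaw -2.8 open 0.551 gf 10.0 F [-0.4  0.3 -2.4] rp [3.14e+00 3.00e-03]
tx 0.0036 ty 0.0166 tz 0.0456 yaw -0.0032
```

Request:
jog_arm --increments '[{"tx": 0,"ty": 0,"tz": 0.005,"yaw": 0},{"tx": 0,"ty": 0,"tz": 0.015,"yaw": 0},{"tx": 0,"ty": 0,"tz": 0.028,"yaw": 0},{"tx": 0,"ty": 0,"tz": 0.038,"yaw": 0},{"tx": 0,"ty": 0,"tz": 0.043,"yaw": 0},{"tx": 0,"ty": 0,"tz": 0.045,"yaw": 0},{"tx": 0,"ty": 0,"tz": 0.045,"yaw": 0},{"tx": 0,"ty": 0,"tz": 0.045,"yaw": 0},{"tx": 0,"ty": 0,"tz": 0.045,"yaw": 0},{"tx": 0,"ty": 0,"tz": 0.045,"yaw": 0}]' --squeeze 4

```text
clock: 24.18
position: [440.7, 81.8, 78.7]
tool_rot: [-3.141, -0.001, -0.045]
force: [0.7, -0.0, -2.9]
opening: 0.553
gripper_force: 4.0
```

```bash
python3 go.py 441 62 76 -2.6
cat > fl.py <<'E'
from h import *
import sys
im,W=cloud('side'); s=monitor.state(); p=np.array(s['position']); 
for m in vision.masks_of('flask','side')[:2]:
    P=W[m['pixels']]; P=P[~np.isnan(P[:,0])]
    P=P[(np.abs(P[:,:2]-p[:2]).max(1)<110)&(P[:,2]<p[2]+110)]
    if len(P)<30: continue
    w=s['tool_rot'][2]; q=P-p; a=q[:,0]*np.cos(w)+q[:,1]*np.sin(w); z=P[:,2]
    print(round(m['confidence'],2),m['position'],len(P),"along tool x",np.percentile(a,[2,50,98]).round(1),"z",np.percentile(z,[2,50,98]).round(1))
    ev,V=np.linalg.eigh(np.cov(np.c_[a,z].T)); print("axis tilt from vertical deg",np.degrees(np.arctan2(*(V[:,1]*np.sign(V[1,1])))).round(1),"ev",ev.round())
if len(sys.argv)>1:
    u,v=[int(x) for x in sys.argv[2:4]]; cv2.imwrite(f'pics/{sys.argv[1]}.png',cv2.resize(im[v-60:v+60,u-80:u+80,::-1],(800,600)))
E
python3 fl.py
```

```text
t 24.18 p [440.7  81.8  78.7] yaw -2.6 open 0.553 gf 4.0 F [ 0.7 -0.  -2.9] rp [-3.141e+00 -1.000e-03]
tx 0.0012 ty 0.0198 tz 0.0027 yaw 0.0005
0.61 [362.0, 274.1] 139 along tool x [-22.    6.5  25.1] z [ 56.3  75.  100.8]
axis tilt from vertical deg -68.0 ev [193. 258.]
```

Request:
jog_arm --increments '[{"tx": 0.005,"ty": 0,"tz": 0.0,"yaw": 0},{"tx": 0.01,"ty": 0,"tz": 0.0,"yaw": 0},{"tx": 0.013,"ty": 0,"tz": -0.0005,"yaw": 0},{"tx": 0.016,"ty": 0,"tz": -0.002,"yaw": 0},{"tx": 0.019,"ty": 0,"tz": -0.004,"yaw": 0},{"tx": 0.0225,"ty": 0,"tz": -0.0055,"yaw": 0},{"tx": 0.026,"ty": 0,"tz": -0.007,"yaw": 0},{"tx": 0.0295,"ty": 0,"tz": -0.008,"yaw": 0},{"tx": 0.033,"ty": 0,"tz": -0.0086,"yaw": 0},{"tx": 0.0365,"ty": 0,"tz": -0.009,"yaw": 0}]'

```text
clock: 25.12
position: [477.3, 80.0, 87.5]
tool_rot: [-3.141, -0.001, -0.045]
force: [-1.8, 0.5, -0.8]
opening: 0.552
gripper_force: 4.0
```

```bash
python3 go.py; python3 fl.py f 362 270
```

```text
t 25.12 p [477.3  80.   87.5] yaw -2.6 open 0.552 gf 4.0 F [-1.8  0.5 -0.8] rp [-3.141e+00 -1.000e-03]
0.6 [363.8, 271.3] 167 along tool x [-42.2 -25.9  -7.2] z [ 66.2  91.4 111.7]
axis tilt from vertical deg -16.2 ev [ 90. 167.]
```

View pics/f.png

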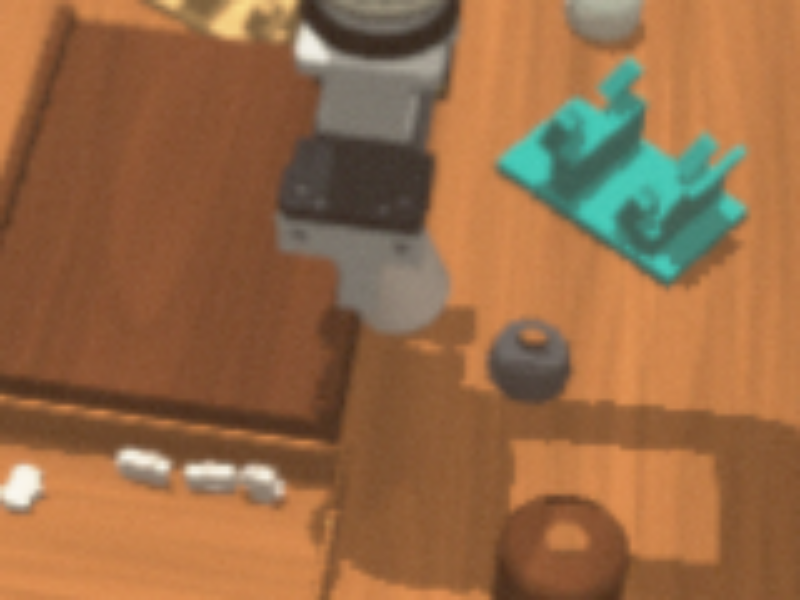

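The foot disc now shows at crop (405,290), facing back, so the flask is turning on the rail at about 40°. I'll continue the arc.

Request:
jog_arm --increments '[{"tx": 0.0025,"ty": 0,"tz": 0.0,"yaw": 0},{"tx": 0.005,"ty": 0,"tz": 0.0005,"yaw": 0},{"tx": 0.0075,"ty": 0,"tz": 0.001,"yaw": 0},{"tx": 0.0105,"ty": 0,"tz": 0.0017,"yaw": 0},{"tx": 0.0135,"ty": 0,"tz": 0.0027,"yaw": 0},{"tx": 0.0165,"ty": 0,"tz": 0.004,"yaw": 0},{"tx": 0.019,"ty": 0,"tz": 0.0053,"yaw": 0},{"tx": 0.021,"ty": 0,"tz": 0.0065,"yaw": 0},{"tx": 0.023,"ty": 0,"tz": 0.0077,"yaw": 0},{"tx": 0.023,"ty": 0,"tz": 0.0077,"yaw": 0}]'

```text
clock: 26.05
position: [499.9, 78.8, 79.0]
tool_rot: [-3.142, 0.0, -0.045]
force: [-0.1, 0.7, -0.8]
opening: 0.559
gripper_force: 4.0
```

```bash
python3 go.py; python3 fl.py g 352 262
```

```text
t 26.05 p [499.9  78.8  79. ] yaw -2.6 open 0.559 gf 4.0 F [-0.1  0.7 -0.8] rp [-3.142  0.   ]
0.69 [308.9, 301.9] 44 along tool x [67.2 78.2 88.8] z [ 4.6 16.9 22.5]
axis tilt from vertical deg -81.2 ev [27. 40.]
0.62 [360.4, 267.4] 301 along tool x [-59.8 -38.4 -12. ] z [ 67.5  97.1 120.8]
axis tilt from vertical deg 17.7 ev [138. 297.]
```

View pics/g.png

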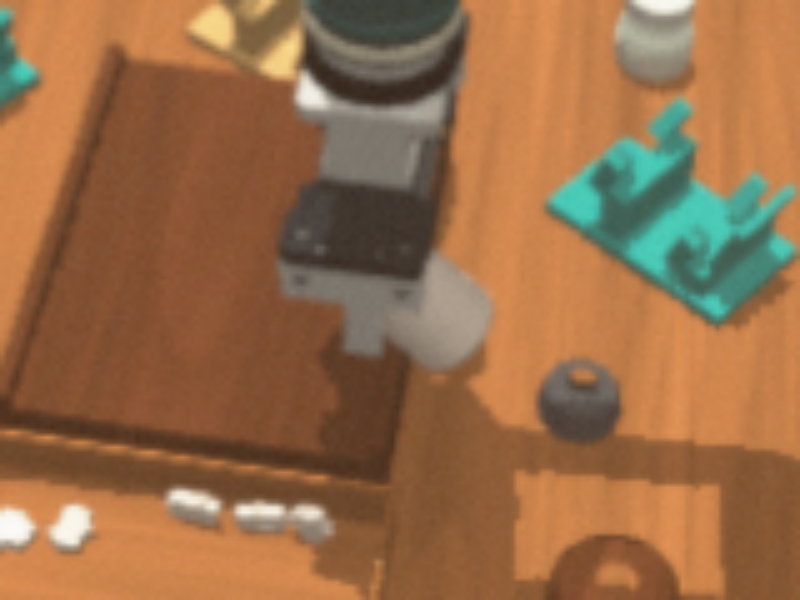

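The flask is now near level. The foot is at crop (465,330), pointing to the robot side, and the body axis runs under the gripper. I'll fit the tilt numerically from the cloud.

```bash
cat > fit.py <<'E'
from h import *
from scipy.optimize import least_squares
def fit(cam='side'):
    im,W=cloud(cam); s=monitor.state(); p=np.array(s['position']); w=s['tool_rot'][2]
    best=None
    for m in vision.masks_of('flask',cam)[:3]:
        P=W[m['pixels']]; P=P[~np.isnan(P[:,0])]; q=P-p
        a=q[:,0]*np.cos(w)+q[:,1]*np.sin(w); b=-q[:,0]*np.sin(w)+q[:,1]*np.cos(w); z=q[:,2]-19
        k=(np.abs(a)<90)&(np.abs(b)<40)&(np.abs(z)<60)
        if k.sum()>80: best=(a[k],b[k],z[k])
    a,b,z=best
    def res(t):
        th,h,db,dw=t; s_,c_=np.sin(th),np.cos(th)
        u=a*s_+z*c_; v=-a*c_+z*s_-dw      # along the axis (to the neck), normal up
        d=np.hypot(v,b-db)-26
        f=u+h
        r=np.where(np.abs(d)<np.abs(f),d,f); return r
    for th0 in (55,70,85):
        r=least_squares(res,[np.radians(th0),47,0,0],loss='soft_l1',f_scale=1.5)
        print("tilt",np.degrees(r.x[0]).round(1),"h",r.x[1].round(1),"lateral",r.x[2].round(1),"off",r.x[3].round(1),"cost",r.cost.round(1),"n",len(a))
fit()
E
python3 fit.py
```

```text
tilt 44.2 h 41.2 lateral -1.0 off 12.6 cost 237.7 n 297
tilt 44.2 h 41.2 lateral -1.0 off 12.6 cost 237.7 n 297
tilt 43.4 h 44.6 lateral -1.0 off 12.9 cost 248.2 n 297
```

The fit gives a tilt of about 43° (the silhouette slope agrees), with the flask slipped about 12 mm in the pads. I'll set its foot edge on the clear board, let it lie down between the fingers, and regrip it lying.

Request:
jog_arm --increments '[{"tx": 0,"ty": 0,"tz": -0.005,"yaw": 0},{"tx": 0,"ty": 0,"tz": -0.015,"yaw": 0},{"tx": 0,"ty": 0,"tz": -0.028,"yaw": 0},{"tx": 0.01,"ty": 0,"tz": -0.035,"yaw": 0},{"tx": 0.025,"ty": 0,"tz": -0.035,"yaw": 0},{"tx": 0.042,"ty": 0,"tz": -0.035,"yaw": 0},{"tx": 0.058,"ty": 0,"tz": -0.035,"yaw": 0},{"tx": 0.068,"ty": 0,"tz": -0.035,"yaw": 0},{"tx": 0.072,"ty": 0,"tz": -0.035,"yaw": 0},{"tx": 0.072,"ty": 0,"tz": -0.035,"yaw": 0}]' --squeeze 7

```text
clock: 27.08
position: [572.0, 75.5, 114.4]
tool_rot: [-3.142, 0.0, -0.045]
force: [-0.9, 0.0, -2.5]
opening: 0.552
gripper_force: 7.0
```

```bash
python3 go.py; python3 fit.py
```

```text
t 27.08 p [572.   75.5 114.4] yaw -2.6 open 0.552 gf 7.0 F [-0.9  0.  -2.5] rp [-3.142  0.   ]
tilt 43.6 h 43.9 lateral -1.0 off 11.6 cost 344.6 n 367
tilt 43.8 h 44.9 lateral -1.0 off 11.5 cost 344.0 n 367
tilt 43.8 h 44.9 lateral -1.0 off 11.5 cost 344.0 n 367
```

Request:
jog_arm --increments '[{"tx": 0,"ty": 0,"tz": 0.005,"yaw": 0},{"tx": 0,"ty": 0,"tz": 0.015,"yaw": 0},{"tx": 0,"ty": 0,"tz": 0.026,"yaw": 0},{"tx": 0,"ty": 0,"tz": 0.034,"yaw": 0},{"tx": 0,"ty": 0,"tz": 0.038,"yaw": 0},{"tx": 0,"ty": 0,"tz": 0.04,"yaw": 0},{"tx": 0,"ty": 0,"tz": 0.041,"yaw": 0},{"tx": 0,"ty": 0,"tz": 0.042,"yaw": 0},{"tx": 0,"ty": 0,"tz": 0.043,"yaw": 0},{"tx": 0,"ty": 0,"tz": 0.043,"yaw": 0}]' --squeeze 4

```text
clock: 28.02
position: [573.5, 75.8, 73.2]
tool_rot: [-3.141, -0.005, -0.045]
force: [4.3, -0.5, 4.7]
opening: 0.555
gripper_force: 4.0
```

Request:
jog_arm --increments '[{"tx": 0.0034,"ty": 0,"tz": 0.001,"yaw": 0},{"tx": 0.0066,"ty": 0,"tz": 0.003,"yaw": 0},{"tx": 0.0097,"ty": 0,"tz": 0.005,"yaw": 0},{"tx": 0.0125,"ty": 0,"tz": 0.0075,"yaw": 0},{"tx": 0.0151,"ty": 0,"tz": 0.0103,"yaw": 0},{"tx": 0.0175,"ty": 0,"tz": 0.0133,"yaw": 0},{"tx": 0.0185,"ty": 0,"tz": 0.0145,"yaw": 0},{"tx": 0.0185,"ty": 0,"tz": 0.0145,"yaw": 0},{"tx": 0.0185,"ty": 0,"tz": 0.0145,"yaw": 0},{"tx": 0.0185,"ty": 0,"tz": 0.0145,"yaw": 0}]' --squeeze 4

```text
clock: 28.85
position: [588.2, 74.6, 55.2]
tool_rot: [3.141, 0.005, -0.045]
force: [-0.6, -0.2, -1.9]
opening: 0.552
gripper_force: 4.0
```

```bash
python3 go.py; python3 fit.py
```

```text
t 28.85 p [588.2  74.6  55.2] yaw -2.6 open 0.552 gf 4.0 F [-0.6 -0.2 -1.9] rp [3.141 0.005]
tilt 521.4 h 39.9 lateral -1.2 off -33.5 cost 619.6 n 296
tilt 71.2 h 46.8 lateral -0.8 off 15.9 cost 329.6 n 296
tilt 71.4 h 45.1 lateral -0.9 off 15.9 cost 335.3 n 296
```

Tilt is now 71° and the flask is held. I'll carry it over the cradle.

Request:
jog_arm --increments '[{"tx": 0,"ty": 0,"tz": 0,"yaw": 0},{"tx": 0,"ty": 0,"tz": -0.012,"yaw": 0},{"tx": 0,"ty": 0,"tz": -0.03,"yaw": 0},{"tx": 0,"ty": 0,"tz": -0.045,"yaw": 0},{"tx": 0,"ty": 0.01,"tz": -0.057,"yaw": 0.03},{"tx": 0,"ty": 0.025,"tz": -0.06,"yaw": 0.08},{"tx": -0.001,"ty": 0.045,"tz": -0.06,"yaw": 0.13},{"tx": -0.001,"ty": 0.07,"tz": -0.06,"yaw": 0.19},{"tx": -0.001,"ty": 0.095,"tz": -0.06,"yaw": 0.25},{"tx": -0.002,"ty": 0.12,"tz": -0.06,"yaw": 0.31}]' --squeeze 12

```text
clock: 29.78
position: [582.3, -46.7, 117.6]
tool_rot: [3.141, -0.001, -0.359]
force: [0.0, -0.6, -3.7]
opening: 0.544
gripper_force: 12.0
```

Request:
jog_arm --increments '[{"tx": 0.008,"ty": 0.024,"tz": 0,"yaw": 0.05},{"tx": 0.015,"ty": 0.047,"tz": 0,"yaw": 0.1},{"tx": 0.022,"ty": 0.069,"tz": 0,"yaw": 0.14},{"tx": 0.029,"ty": 0.091,"tz": 0,"yaw": 0.17},{"tx": 0.035,"ty": 0.111,"tz": 0,"yaw": 0.19},{"tx": 0.04,"ty": 0.127,"tz": 0,"yaw": 0.2},{"tx": 0.043,"ty": 0.137,"tz": 0,"yaw": 0.2},{"tx": 0.045,"ty": 0.142,"tz": 0,"yaw": 0.2},{"tx": 0.045,"ty": 0.143,"tz": 0,"yaw": 0.2},{"tx": 0.045,"ty": 0.143,"tz": 0,"yaw": 0.2}]'

```text
clock: 30.62
position: [574.9, -194.5, 116.9]
tool_rot: [-3.141, 0.0, -0.555]
force: [-0.4, 0.7, -3.0]
opening: 0.55
gripper_force: 12.0
```

```bash
python3 go.py 571.7 -195 110 -31.9; python3 fit.py
```

```text
t 30.62 p [ 574.9 -194.5  116.9] yaw -31.8 open 0.55 gf 12.0 F [-0.4  0.7 -3. ] rp [-3.141  0.   ]
tx -0.0025 ty 0.0021 tz 0.0069 yaw 0.0013Traceback (most recent call last):
  File "fit.py", line 21, in <module>
    fit()
    ~~~^^
  File "fit.py", line 11, in fit
    a,b,z=best
    ^^^^^
TypeError: cannot unpack non-iterable NoneType object
```

```bash
python3 - <<'E'
import re
s=open('fit.py').read().replace("k.sum()>80","k.sum()>40").replace("[:3]","[:5]").replace("        if k","        print(cam,round(m['confidence'],2),np.round(m['position']),P.mean(0).round(),int(k.sum()))\n        if k").replace("\nfit()","\nimport sys; fit(sys.argv[1])")
open('fit.py','w').write(s)
E
python3 fit.py side; python3 fit.py top
```

```text
side 0.83 [338. 182.] [ 553. -166.  159.] 344
side 0.72 [356. 167.] [ 513. -385.   42.] 0
side 0.72 [244. 242.] [792.  45.  74.] 0
side 0.44 [318. 256.] [581.  33.  50.] 0
side 0.44 [386. 284.] [387.  78.  17.] 0
tilt 71.9 h 42.1 lateral -0.5 off 15.4 cost 420.9 n 344
tilt 70.1 h 35.4 lateral 25.4 off 56.7 cost 2053.8 n 344
tilt 72.2 h 44.2 lateral -0.5 off 15.4 cost 423.0 n 344
top 0.79 [384. 257.] [ 538. -175.  170.] 360
tilt 249.4 h 53.7 lateral -0.5 off -16.3 cost 363.2 n 360
tilt 71.1 h 45.2 lateral -7.6 off 63.0 cost 1475.4 n 360
tilt 69.0 h 44.7 lateral -0.7 off 16.5 cost 335.6 n 360
```

Request:
jog_arm --increments '[{"tx": -0.001,"ty": 0.001,"tz": 0.005,"yaw": 0},{"tx": -0.003,"ty": 0.002,"tz": 0.012,"yaw": 0},{"tx": -0.003,"ty": 0.002,"tz": 0.022,"yaw": 0},{"tx": -0.003,"ty": 0.002,"tz": 0.032,"yaw": 0},{"tx": -0.003,"ty": 0.002,"tz": 0.042,"yaw": 0},{"tx": -0.003,"ty": 0.002,"tz": 0.05,"yaw": 0},{"tx": -0.003,"ty": 0.002,"tz": 0.054,"yaw": 0},{"tx": -0.003,"ty": 0.002,"tz": 0.056,"yaw": 0},{"tx": -0.003,"ty": 0.002,"tz": 0.056,"yaw": 0},{"tx": -0.003,"ty": 0.002,"tz": 0.056,"yaw": 0}]'

```text
clock: 31.75
position: [571.4, -194.8, 60.9]
tool_rot: [-3.141, 0.0, -0.555]
force: [-0.4, -0.6, -2.6]
opening: 0.547
gripper_force: 12.0
```

```bash
python3 go.py 571 -194.6 36 -31.9
```

```text
t 31.75 p [ 571.4 -194.8   60.9] yaw -31.8 open 0.547 gf 12.0 F [-0.4 -0.6 -2.6] rp [-3.141  0.   ]
tx -0.0005 ty 0.0000 tz 0.0249 yaw 0.0015
```

Request:
jog_arm --increments '[{"tx": 0,"ty": 0,"tz": 0.002,"yaw": 0},{"tx": 0,"ty": 0,"tz": 0.005,"yaw": 0},{"tx": 0,"ty": 0,"tz": 0.008,"yaw": 0},{"tx": 0,"ty": 0,"tz": 0.011,"yaw": 0},{"tx": 0,"ty": 0,"tz": 0.013,"yaw": 0},{"tx": 0,"ty": 0,"tz": 0.015,"yaw": 0},{"tx": 0,"ty": 0,"tz": 0.017,"yaw": 0},{"tx": 0,"ty": 0,"tz": 0.018,"yaw": 0},{"tx": 0,"ty": 0,"tz": 0.018,"yaw": 0},{"tx": 0,"ty": 0,"tz": 0.018,"yaw": 0}]' --squeeze 7

```text
clock: 32.58
position: [576.1, -196.9, 46.2]
tool_rot: [-3.14, -0.013, -0.556]
force: [7.2, -3.3, 2.7]
opening: 0.548
gripper_force: 7.0
```

```bash
python3 go.py 571 -194.6 36 -31.9; python3 fit.py side; python3 fit.py top
```

```text
t 32.58 p [ 576.1 -196.9   46.2] yaw -31.8 open 0.548 gf 7.0 F [ 7.2 -3.3  2.7] rp [-3.14  -0.013]
tx -0.0056 ty 0.0007 tz 0.0102 yaw 0.0011
side 0.86 [337. 196.] [ 555. -169.   95.] 283
tilt 1610.8 h 41.2 lateral 45.4 off -30.1 cost 881.4 n 283
tilt 81.4 h 41.9 lateral 27.5 off 55.6 cost 1461.1 n 283
tilt 80.9 h 40.1 lateral 26.3 off 56.6 cost 1462.9 n 283
top 0.59 [295. 159.] [792.  26.  90.] 0
top 0.58 [379. 260.] [ 537. -179.   97.] 280
tilt 260.6 h 36.7 lateral -1.2 off -16.9 cost 416.8 n 280
tilt 83.1 h 44.0 lateral -5.7 off 63.4 cost 1205.6 n 280
tilt 82.4 h 56.3 lateral -1.3 off 15.8 cost 290.0 n 280
```

Request:
jog_arm --increments '[{"tx": 0.004,"ty": 0,"tz": -0.005,"yaw": 0},{"tx": 0.006,"ty": 0,"tz": -0.015,"yaw": 0},{"tx": 0.006,"ty": 0,"tz": -0.025,"yaw": 0},{"tx": 0.006,"ty": 0,"tz": -0.035,"yaw": 0},{"tx": 0.006,"ty": 0,"tz": -0.04,"yaw": 0},{"tx": 0.006,"ty": 0,"tz": -0.04,"yaw": 0},{"tx": 0.006,"ty": 0,"tz": -0.04,"yaw": 0},{"tx": 0.006,"ty": 0,"tz": -0.04,"yaw": 0},{"tx": 0.006,"ty": 0,"tz": -0.04,"yaw": 0},{"tx": 0.006,"ty": 0,"tz": -0.04,"yaw": 0}]' --squeeze 10

```text
clock: 33.62
position: [576.0, -197.7, 81.9]
tool_rot: [3.141, 0.002, -0.555]
force: [0.1, -0.9, -1.8]
opening: 0.548
gripper_force: 10.0
```

```bash
cat > fit2.py <<'E'
# joint fit, both cameras, in tool frame (a along tool x, b across, z from grasp point)
from h import *
from scipy.optimize import least_squares
s=monitor.state(); p=np.array(s['position']); w=s['tool_rot'][2]; A=[]
print("p",p.round(1),"F",s['force'].round(1))
for cam in('side','top'):
    im,W=cloud(cam)
    for m in vision.masks_of(cam and 'flask',cam)[:4]:
        k0=cv2.erode(m['pixels'].astype(np.uint8),np.ones((3,3)))>0
        P=W[k0]; P=P[~np.isnan(P[:,0])]; q=P-p
        a=q[:,0]*np.cos(w)+q[:,1]*np.sin(w); b=-q[:,0]*np.sin(w)+q[:,1]*np.cos(w); z=q[:,2]-19
        k=(np.abs(a)<100)&(np.abs(b)<32)&(np.abs(z)<60)
        if k.sum()>40: A.append(np.c_[a,b,z][k]); print(cam,k.sum(),"a",np.percentile(a[k],[1,50,99]).round(),"z",np.percentile(z[k],[1,50,99]).round())
a,b,z=np.vstack(A).T
def res(t,full=False):
    th,h,db,dw=t; S,C=np.sin(th),np.cos(th); u=a*S+z*C; v=-a*C+z*S-dw
    d=np.hypot(v,b-db)-26; f=u+h; r=np.where(u+h<np.minimum(d+26-26,2),f,d)
    return np.where(np.abs(d)<np.abs(f),d,f)
best=min((least_squares(res,[np.radians(t),h,0,dw],loss='soft_l1',f_scale=1.5,bounds=([.3,25,-6,-25],[2,75,6,25])) for t in(60,70,85) for h in(40,50,60) for dw in(0,15)),key=lambda r:r.cost)
x=best.x; r=res(x); print("tilt",np.degrees(x[0]).round(1),"h",x[1].round(1),"lat",x[2].round(1),"off",x[3].round(1),"med|r|",np.median(abs(r)).round(2))
S,C=np.sin(x[0]),np.cos(x[0]); g=np.array([-x[1]*S-x[3]*C, -x[1]*C+x[3]*S]) # foot centre
print("foot centre rel grasp (a,z)",g.round(1)); 
foot=p+np.array([g[0]*np.cos(w)-x[2]*np.sin(w),g[0]*np.sin(w)+x[2]*np.cos(w),19+g[1]]); print("foot world",foot.round(1))
E
python3 fit2.py
```

```text
p [ 576.  -197.7   81.9] F [ 0.1 -0.9 -1.8]
side 247 a [-57. -32.  -5.] z [ 8. 33. 43.]
top 224 a [-58. -41. -26.] z [24. 35. 41.]
tilt 80.5 h 37.8 lat -0.3 off 17.4 med|r| 1.19
foot centre rel grasp (a,z) [-40.1  10.9]
foot world [ 541.8 -176.9  111.8]
```

```bash
python3 - <<'E'
s=open('fit2.py').read()
i=s.index("    return np.where"); j=s.index("best=min")
s=s[:i]+"    return np.where(f<0,f,np.where(np.abs(d)<np.abs(f),d,f))\n"+s[j:]
open('fit2.py','w').write(s)
E
python3 fit2.py
python3 - <<'E'
from h import *
# end-stop top edge from both cameras, in the cradle frame
c=np.array([572.8,-195.7]); th=np.radians(-31.9); ex=np.array([np.cos(th),np.sin(th)]); ey=np.array([-ex[1],ex[0]])
im,W=cloud('side'); L=np.c_[(W.reshape(-1,3)[:,:2]-c)@ex,(W.reshape(-1,3)[:,:2]-c)@ey,W.reshape(-1,3)[:,2]]
q=L[(L[:,0]>-72)&(L[:,0]<-44)&(abs(L[:,1])<24)&(L[:,2]>50)&(L[:,2]<72)]
print(len(q), "stop pts x",np.percentile(q[:,0],[5,50,95]).round(1),"z",np.percentile(q[:,2],[5,50,95]).round(1))
E
```

```text
p [ 576.4 -197.9   82.5] F [ 0.1 -0.4 -2.7]
side 260 a [-59. -34.  -4.] z [ 6. 33. 44.]
top 198 a [-58. -42. -27.] z [26. 35. 41.]
tilt 80.8 h 51.7 lat -0.6 off 17.3 med|r| 1.16
foot centre rel grasp (a,z) [-53.8   8.8]
foot world [ 530.3 -170.1  110.3]
38 stop pts x [-61.8 -58.3 -54.7] z [55.  64.4 68.3]
```

The flask slipped: it's held about 52 mm from the foot with the axis 17 mm above the grasp, so the foot caught the stop. I'll lay it back on the clear board and regrip it centred.

Request:
jog_arm --increments '[{"tx": 0,"ty": 0,"tz": -0.01,"yaw": 0},{"tx": -0.006,"ty": -0.01,"tz": -0.02,"yaw": 0},{"tx": -0.018,"ty": -0.03,"tz": -0.02,"yaw": 0},{"tx": -0.033,"ty": -0.057,"tz": -0.02,"yaw": 0},{"tx": -0.05,"ty": -0.086,"tz": -0.02,"yaw": 0},{"tx": -0.067,"ty": -0.115,"tz": -0.02,"yaw": 0},{"tx": -0.082,"ty": -0.142,"tz": -0.02,"yaw": 0},{"tx": -0.095,"ty": -0.164,"tz": -0.02,"yaw": 0},{"tx": -0.102,"ty": -0.175,"tz": -0.02,"yaw": 0},{"tx": -0.102,"ty": -0.176,"tz": -0.02,"yaw": 0}]'

```text
clock: 34.9
position: [582.8, 8.5, 104.2]
tool_rot: [-3.14, -0.001, -0.551]
force: [0.1, -0.4, -2.5]
opening: 0.547
gripper_force: 10.0
```

Request:
jog_arm --increments '[{"tx": 0,"ty": 0,"tz": 0.005,"yaw": 0},{"tx": 0,"ty": 0,"tz": 0.015,"yaw": 0},{"tx": 0,"ty": 0,"tz": 0.027,"yaw": 0},{"tx": 0,"ty": 0,"tz": 0.037,"yaw": 0},{"tx": 0,"ty": 0,"tz": 0.043,"yaw": 0},{"tx": 0,"ty": 0,"tz": 0.046,"yaw": 0},{"tx": 0,"ty": 0,"tz": 0.047,"yaw": 0},{"tx": 0,"ty": 0,"tz": 0.047,"yaw": 0},{"tx": 0,"ty": 0,"tz": 0.047,"yaw": 0},{"tx": 0,"ty": 0,"tz": 0.047,"yaw": 0}]'

```text
clock: 35.73
position: [583.2, 5.3, 56.6]
tool_rot: [-3.141, -0.001, -0.555]
force: [-0.2, -1.2, -2.6]
opening: 0.549
gripper_force: 10.0
```

```bash
python3 fit2.py
```

```text
p [583.2   5.3  56.6] F [-0.2 -1.2 -2.6]
side 300 a [-59. -33.  -7.] z [ 8. 33. 44.]
top 194 a [-58. -46. -32.] z [20. 32. 39.]
tilt 81.6 h 51.2 lat -0.1 off 16.6 med|r| 1.27
foot centre rel grasp (a,z) [-53.1   9. ]
foot world [538.   33.2  84.5]
```

Request:
jog_arm --increments '[{"tx": 0,"ty": 0,"tz": 0.002,"yaw": 0},{"tx": 0,"ty": 0,"tz": 0.0045,"yaw": 0},{"tx": 0,"ty": 0,"tz": 0.0045,"yaw": 0},{"tx": 0,"ty": 0,"tz": 0.0045,"yaw": 0},{"tx": 0,"ty": 0,"tz": 0.0045,"yaw": 0},{"tx": 0,"ty": 0,"tz": 0.0045,"yaw": 0},{"tx": 0,"ty": 0,"tz": 0.0045,"yaw": 0},{"tx": 0,"ty": 0,"tz": 0.0045,"yaw": 0},{"tx": 0,"ty": 0,"tz": 0.0045,"yaw": 0},{"tx": 0,"ty": 0,"tz": 0.0045,"yaw": 0}]' --squeeze 5

```text
clock: 36.77
position: [582.6, 5.4, 51.3]
tool_rot: [-3.141, -0.0, -0.555]
force: [0.0, 0.5, -2.2]
opening: 0.548
gripper_force: 5.0
```

Request:
jog_arm --increments '[{"tx": 0,"ty": 0,"tz": 0,"yaw": 0},{"tx": 0,"ty": 0,"tz": 0,"yaw": 0},{"tx": 0,"ty": 0,"tz": 0,"yaw": 0},{"tx": 0,"ty": 0,"tz": 0,"yaw": 0},{"tx": 0,"ty": 0,"tz": 0,"yaw": 0},{"tx": 0,"ty": 0,"tz": 0,"yaw": 0},{"tx": 0,"ty": 0,"tz": 0,"yaw": 0},{"tx": 0,"ty": 0,"tz": 0,"yaw": 0},{"tx": 0,"ty": 0,"tz": 0,"yaw": 0},{"tx": 0,"ty": 0,"tz": 0,"yaw": 0}]' --grip 0.22

```text
clock: 37.6
position: [582.6, 5.4, 51.2]
tool_rot: [-3.142, 0.0, -0.555]
force: [-0.5, -0.1, -0.3]
opening: 0.609
gripper_force: 0.0
```

```bash
python3 fit2.py
```

```text
p [582.6   5.4  51.2] F [-0.5 -0.1 -0.3]
side 232 a [-47. -26.  -3.] z [ 3. 27. 34.]
top 116 a [-49. -41. -32.] z [19. 27. 34.]
tilt 88.9 h 46.7 lat -0.2 off 5.4 med|r| 1.26
foot centre rel grasp (a,z) [-46.8   4.5]
foot world [542.7  29.8  74.8]
```

Request:
jog_arm --increments '[{"tx": -0.002,"ty": 0,"tz": -0.004,"yaw": 0},{"tx": -0.005,"ty": 0,"tz": -0.01,"yaw": 0},{"tx": -0.005,"ty": 0,"tz": -0.012,"yaw": 0},{"tx": -0.005,"ty": 0,"tz": -0.012,"yaw": 0},{"tx": -0.005,"ty": 0,"tz": -0.012,"yaw": 0},{"tx": -0.005,"ty": 0,"tz": -0.012,"yaw": 0},{"tx": -0.005,"ty": 0,"tz": -0.012,"yaw": 0},{"tx": -0.005,"ty": 0,"tz": -0.012,"yaw": 0},{"tx": -0.005,"ty": 0,"tz": -0.012,"yaw": 0},{"tx": -0.005,"ty": 0,"tz": -0.012,"yaw": 0}]'

```text
clock: 38.63
position: [578.3, 8.0, 63.1]
tool_rot: [3.142, 0.0, -0.555]
force: [0.0, 0.2, 1.0]
opening: 0.607
gripper_force: 0.0
```

Request:
jog_arm --increments '[{"tx": 0,"ty": 0,"tz": 0,"yaw": 0},{"tx": 0,"ty": 0,"tz": 0,"yaw": 0},{"tx": 0,"ty": 0,"tz": 0,"yaw": 0},{"tx": 0,"ty": 0,"tz": 0,"yaw": 0},{"tx": 0,"ty": 0,"tz": 0,"yaw": 0},{"tx": 0,"ty": 0,"tz": -0.005,"yaw": 0},{"tx": 0,"ty": 0,"tz": -0.015,"yaw": 0},{"tx": 0,"ty": 0,"tz": -0.03,"yaw": 0},{"tx": 0,"ty": 0,"tz": -0.045,"yaw": 0},{"tx": 0,"ty": 0,"tz": -0.055,"yaw": 0}]' --grip -1 --squeeze 8

```text
clock: 39.47
position: [578.7, 7.6, 120.2]
tool_rot: [-3.141, -0.002, -0.555]
force: [-0.5, -0.0, -3.4]
opening: 0.544
gripper_force: 8.0
```

```bash
python3 go.py; python3 fit2.py
```

```text
t 39.47 p [578.7   7.6 120.2] yaw -31.8 open 0.544 gf 8.0 F [-0.5 -0.  -3.4] rp [-3.141e+00 -2.000e-03]
p [578.7   7.6 120.2] F [-0.5 -0.  -3.4]
side 261 a [-42. -21.   5.] z [-12.  15.  22.]
top 96 a [-43. -37. -29.] z [ 5. 16. 21.]
tilt 89.5 h 41.0 lat -1.0 off -6.8 med|r| 1.01
foot centre rel grasp (a,z) [-41.   -7.2]
foot world [543.3  28.4 132.1]
```

The regrip is good: h is 41 mm and the axis is centred and level. I'll carry it to the cradle with more clearance from the stop.

Request:
jog_arm --increments '[{"tx": 0.006,"ty": 0.011,"tz": 0,"yaw": 0},{"tx": 0.017,"ty": 0.032,"tz": 0,"yaw": 0},{"tx": 0.031,"ty": 0.058,"tz": 0,"yaw": 0},{"tx": 0.046,"ty": 0.086,"tz": 0,"yaw": 0},{"tx": 0.061,"ty": 0.114,"tz": 0,"yaw": 0},{"tx": 0.075,"ty": 0.14,"tz": 0,"yaw": 0},{"tx": 0.086,"ty": 0.16,"tz": 0,"yaw": 0},{"tx": 0.092,"ty": 0.171,"tz": 0.005,"yaw": 0},{"tx": 0.094,"ty": 0.174,"tz": 0.012,"yaw": 0},{"tx": 0.094,"ty": 0.1745,"tz": 0.018,"yaw": 0}]'

```text
clock: 40.5
position: [565.4, -190.3, 98.4]
tool_rot: [-3.141, 0.002, -0.557]
force: [-0.8, 0.6, -3.1]
opening: 0.543
gripper_force: 8.0
```

Request:
jog_arm --increments '[{"tx": 0,"ty": 0,"tz": 0.005,"yaw": 0},{"tx": 0,"ty": 0,"tz": 0.01,"yaw": 0},{"tx": 0,"ty": 0,"tz": 0.014,"yaw": 0},{"tx": 0,"ty": 0,"tz": 0.018,"yaw": 0},{"tx": 0,"ty": 0,"tz": 0.021,"yaw": 0},{"tx": 0,"ty": 0,"tz": 0.023,"yaw": 0},{"tx": 0,"ty": 0,"tz": 0.024,"yaw": 0},{"tx": 0,"ty": 0,"tz": 0.024,"yaw": 0},{"tx": 0,"ty": 0,"tz": 0.024,"yaw": 0},{"tx": 0,"ty": 0,"tz": 0.024,"yaw": 0}]'

```text
clock: 41.33
position: [566.5, -190.0, 76.6]
tool_rot: [-3.141, -0.001, -0.555]
force: [0.2, 1.0, -2.6]
opening: 0.548
gripper_force: 8.0
```

```bash
python3 go.py 566.7 -190.1 57.7 -31.9; python3 fit2.py
```

```text
t 41.33 p [ 566.5 -190.    76.6] yaw -31.8 open 0.548 gf 8.0 F [ 0.2  1.  -2.6] rp [-3.141e+00 -1.000e-03]
tx 0.0002 ty -0.0000 tz 0.0189 yaw 0.0015
p [ 566.5 -190.    76.6] F [ 0.2  1.  -2.6]
side 179 a [-44. -24.  35.] z [-12.  14.  22.]
top 141 a [-43. -33. -23.] z [ 5. 16. 21.]
tilt 88.4 h 41.7 lat -1.0 off -6.6 med|r| 1.45
foot centre rel grasp (a,z) [-41.5  -7.8]
foot world [ 530.7 -168.9   87.9]
```

Request:
jog_arm --increments '[{"tx": 0,"ty": 0,"tz": 0.002,"yaw": 0},{"tx": 0,"ty": 0,"tz": 0.004,"yaw": 0},{"tx": 0,"ty": 0,"tz": 0.006,"yaw": 0},{"tx": 0,"ty": 0,"tz": 0.008,"yaw": 0},{"tx": 0,"ty": 0,"tz": 0.01,"yaw": 0},{"tx": 0,"ty": 0,"tz": 0.011,"yaw": 0},{"tx": 0,"ty": 0,"tz": 0.012,"yaw": 0},{"tx": 0,"ty": 0,"tz": 0.012,"yaw": 0},{"tx": 0,"ty": 0,"tz": 0.012,"yaw": 0},{"tx": 0,"ty": 0,"tz": 0.012,"yaw": 0}]' --squeeze 4

```text
clock: 42.37
position: [567.5, -190.3, 66.4]
tool_rot: [-3.141, -0.004, -0.555]
force: [-0.7, 0.3, 5.4]
opening: 0.545
gripper_force: 4.0
```

```bash
python3 go.py 566.7 -190.1 57.7 -31.9; python3 fit2.py
```

```text
t 42.37 p [ 567.5 -190.3   66.4] yaw -31.8 open 0.545 gf 4.0 F [-0.7  0.3  5.4] rp [-3.141 -0.004]
tx -0.0008 ty 0.0003 tz 0.0087 yaw 0.0017
p [ 567.5 -190.3   66.4] F [-0.7  0.3  5.4]
side 176 a [-45. -24.  33.] z [-11.  15.  24.]
top 122 a [-44. -34. -25.] z [ 9. 17. 24.]
tilt 87.4 h 42.2 lat -0.7 off -4.7 med|r| 1.33
foot centre rel grasp (a,z) [-41.9  -6.6]
foot world [ 531.5 -168.7   78.7]
```

Request:
jog_arm --increments '[{"tx": 0,"ty": 0,"tz": 0.001,"yaw": 0},{"tx": 0,"ty": 0,"tz": 0.002,"yaw": 0},{"tx": 0,"ty": 0,"tz": 0.003,"yaw": 0},{"tx": 0,"ty": 0,"tz": 0.004,"yaw": 0},{"tx": 0,"ty": 0,"tz": 0.005,"yaw": 0},{"tx": 0,"ty": 0,"tz": 0.006,"yaw": 0},{"tx": 0,"ty": 0,"tz": 0.007,"yaw": 0},{"tx": 0,"ty": 0,"tz": 0.008,"yaw": 0},{"tx": 0,"ty": 0,"tz": 0.008,"yaw": 0},{"tx": 0,"ty": 0,"tz": 0.008,"yaw": 0}]' --squeeze 3

```text
clock: 43.4
position: [566.3, -189.5, 55.8]
tool_rot: [-3.141, 0.001, -0.555]
force: [1.5, 1.6, 3.1]
opening: 0.547
gripper_force: 3.0
```

```bash
python3 go.py 566.7 -190.1 57.7 -31.9; python3 fit2.py
```

```text
t 43.4 p [ 566.3 -189.5   55.8] yaw -31.8 open 0.547 gf 3.0 F [1.5 1.6 3.1] rp [-3.141e+00  1.000e-03]
tx 0.0007 ty 0.0003 tz -0.0019 yaw 0.0017
p [ 566.3 -189.5   55.8] F [1.5 1.6 3.1]
side 170 a [-42. -22.  32.] z [ 2. 27. 35.]
top 120 a [-43. -34. -25.] z [18. 28. 34.]
tilt 87.1 h 40.4 lat -0.9 off 6.1 med|r| 1.33
foot centre rel grasp (a,z) [-40.6   4.1]
foot world [ 531.2 -168.9   78.9]
```

The foot's lower edge is jammed on the sloping stop while level. I'll move it up the slope, then lower again so the foot end can swing down.

Request:
jog_arm --increments '[{"tx": 0,"ty": 0,"tz": 0,"yaw": 0},{"tx": 0.002,"ty": 0,"tz": -0.003,"yaw": 0},{"tx": 0.005,"ty": 0,"tz": -0.005,"yaw": 0},{"tx": 0.008,"ty": 0,"tz": -0.005,"yaw": 0},{"tx": 0.009,"ty": 0,"tz": -0.004,"yaw": 0},{"tx": 0.009,"ty": 0,"tz": -0.002,"yaw": 0},{"tx": 0.009,"ty": 0,"tz": 0.0,"yaw": 0},{"tx": 0.009,"ty": 0,"tz": 0.001,"yaw": 0},{"tx": 0.009,"ty": 0,"tz": 0.002,"yaw": 0},{"tx": 0.009,"ty": 0,"tz": 0.002,"yaw": 0}]' --squeeze 4

```text
clock: 44.43
position: [573.6, -194.2, 54.0]
tool_rot: [-3.141, 0.001, -0.555]
force: [-0.5, 1.3, -1.8]
opening: 0.546
gripper_force: 4.0
```

```bash
python3 go.py; python3 fit2.py
```

```text
t 44.43 p [ 573.6 -194.2   54. ] yaw -31.8 open 0.546 gf 4.0 F [-0.5  1.3 -1.8] rp [-3.141e+00  1.000e-03]
p [ 573.6 -194.2   54. ] F [-0.5  1.3 -1.8]
side 180 a [-44. -26.  -1.] z [-2. 24. 33.]
top 139 a [-44. -33. -24.] z [14. 25. 30.]
tilt 82.4 h 39.8 lat -0.7 off 5.6 med|r| 1.3
foot centre rel grasp (a,z) [-40.2   0.3]
foot world [ 539.1 -173.6   73.3]
```

Request:
jog_arm --increments '[{"tx": -0.001,"ty": 0,"tz": 0.001,"yaw": 0},{"tx": -0.002,"ty": 0,"tz": 0.002,"yaw": 0},{"tx": -0.003,"ty": 0,"tz": 0.003,"yaw": 0},{"tx": -0.004,"ty": 0,"tz": 0.004,"yaw": 0},{"tx": -0.004,"ty": 0,"tz": 0.005,"yaw": 0},{"tx": -0.004,"ty": 0,"tz": 0.006,"yaw": 0},{"tx": -0.004,"ty": 0,"tz": 0.007,"yaw": 0},{"tx": -0.004,"ty": 0,"tz": 0.008,"yaw": 0},{"tx": -0.004,"ty": 0,"tz": 0.008,"yaw": 0},{"tx": -0.004,"ty": 0,"tz": 0.008,"yaw": 0}]'

```text
clock: 45.47
position: [570.1, -192.1, 46.2]
tool_rot: [-3.141, 0.001, -0.555]
force: [-2.2, 2.8, 0.4]
opening: 0.545
gripper_force: 4.0
```

```bash
python3 go.py; python3 fit2.py
```

```text
t 45.47 p [ 570.1 -192.1   46.2] yaw -31.8 open 0.545 gf 4.0 F [-2.2  2.8  0.4] rp [-3.141e+00  1.000e-03]
p [ 570.1 -192.1   46.2] F [-2.2  2.8  0.4]
side 180 a [-46. -27.  -2.] z [-5. 19. 33.]
top 164 a [-48. -35. -23.] z [ 6. 17. 25.]
tilt 68.8 h 38.3 lat -1.1 off 5.1 med|r| 1.32
foot centre rel grasp (a,z) [-37.6  -9.1]
foot world [ 537.6 -173.2   56.1]
```

It's seated at a tilt of 69°, with the foot about 8 mm from its place. I'll slide it gently down against the stop while holding it.

Request:
jog_arm --increments '[{"tx": -0.001,"ty": 0,"tz": 0.0004,"yaw": 0},{"tx": -0.002,"ty": 0,"tz": 0.0008,"yaw": 0},{"tx": -0.003,"ty": 0,"tz": 0.0012,"yaw": 0},{"tx": -0.004,"ty": 0,"tz": 0.0016,"yaw": 0},{"tx": -0.005,"ty": 0,"tz": 0.002,"yaw": 0},{"tx": -0.006,"ty": 0,"tz": 0.0022,"yaw": 0},{"tx": -0.006,"ty": 0,"tz": 0.0022,"yaw": 0},{"tx": -0.006,"ty": 0,"tz": 0.0022,"yaw": 0},{"tx": -0.006,"ty": 0,"tz": 0.0022,"yaw": 0},{"tx": -0.006,"ty": 0,"tz": 0.0022,"yaw": 0}]'

```text
clock: 46.5
position: [565.9, -189.9, 44.5]
tool_rot: [3.141, -0.002, -0.555]
force: [2.9, -1.2, 2.2]
opening: 0.549
gripper_force: 4.0
```

```bash
python3 go.py; python3 fit2.py
```

```text
t 46.5 p [ 565.9 -189.9   44.5] yaw -31.8 open 0.549 gf 4.0 F [ 2.9 -1.2  2.2] rp [ 3.141e+00 -2.000e-03]
p [ 565.9 -189.9   44.5] F [ 2.9 -1.2  2.2]
side 203 a [-47. -24.   0.] z [-6. 19. 34.]
top 152 a [-47. -34. -23.] z [ 9. 18. 25.]
tilt 68.3 h 36.8 lat -1.1 off 5.3 med|r| 1.46
foot centre rel grasp (a,z) [-36.2  -8.6]
foot world [ 534.6 -171.8   54.8]
```

Request:
jog_arm --increments '[{"tx": 0,"ty": 0,"tz": 0,"yaw": 0},{"tx": 0,"ty": 0,"tz": 0,"yaw": 0},{"tx": 0,"ty": 0,"tz": 0,"yaw": 0},{"tx": 0,"ty": 0,"tz": 0,"yaw": 0},{"tx": 0,"ty": 0,"tz": 0,"yaw": 0},{"tx": 0,"ty": 0,"tz": 0,"yaw": 0},{"tx": 0,"ty": 0,"tz": 0,"yaw": 0},{"tx": 0,"ty": 0,"tz": 0,"yaw": 0},{"tx": 0,"ty": 0,"tz": 0,"yaw": 0},{"tx": 0,"ty": 0,"tz": 0,"yaw": 0}]' --grip 0.7

```text
clock: 47.53
position: [565.4, -189.4, 44.1]
tool_rot: [-3.141, -0.0, -0.555]
force: [-0.1, -1.1, 0.4]
opening: 0.849
gripper_force: 0.0
```

Request:
jog_arm --increments '[{"tx": 0,"ty": 0,"tz": -0.005,"yaw": 0},{"tx": 0,"ty": 0,"tz": -0.015,"yaw": 0},{"tx": 0,"ty": 0,"tz": -0.03,"yaw": 0},{"tx": 0,"ty": 0,"tz": -0.05,"yaw": 0},{"tx": 0,"ty": 0,"tz": -0.08,"yaw": 0},{"tx": 0,"ty": 0,"tz": -0.11,"yaw": 0},{"tx": -0.02,"ty": -0.02,"tz": -0.14,"yaw": 0},{"tx": -0.05,"ty": -0.05,"tz": -0.16,"yaw": 0},{"tx": -0.08,"ty": -0.08,"tz": -0.16,"yaw": 0},{"tx": -0.11,"ty": -0.11,"tz": -0.16,"yaw": 0}]'

```text
clock: 48.37
position: [532.2, -43.2, 208.0]
tool_rot: [-3.139, -0.006, -0.557]
force: [-0.0, 1.3, 0.2]
opening: 0.85
gripper_force: 0.0
```

Request:
jog_arm --increments '[{"tx": -0.03,"ty": -0.03,"tz": 0,"yaw": 0},{"tx": -0.06,"ty": -0.05,"tz": 0,"yaw": 0},{"tx": -0.09,"ty": -0.07,"tz": 0,"yaw": 0},{"tx": -0.12,"ty": -0.09,"tz": 0,"yaw": 0},{"tx": -0.15,"ty": -0.11,"tz": 0,"yaw": 0},{"tx": -0.18,"ty": -0.13,"tz": 0,"yaw": 0},{"tx": -0.18,"ty": -0.13,"tz": 0,"yaw": 0},{"tx": -0.18,"ty": -0.13,"tz": 0,"yaw": 0},{"tx": -0.18,"ty": -0.13,"tz": 0,"yaw": 0},{"tx": -0.18,"ty": -0.13,"tz": 0,"yaw": 0}]'

```text
clock: 49.2
position: [447.5, 160.3, 204.5]
tool_rot: [-3.141, -0.001, -0.557]
force: [-0.4, -0.2, -0.2]
opening: 0.851
gripper_force: 0.0
```

```bash
python3 go.py
python3 - <<'E'
from h import *
from scipy.optimize import least_squares
w=np.radians(-31.9); o=np.array([530.4,-169.3,54]); A=[]
for cam in('top','side'):
    im,W=cloud(cam)
    for m in vision.masks_of('flask',cam)[:4]:
        P=W[cv2.erode(m['pixels'].astype(np.uint8),np.ones((3,3)))>0]; P=P[~np.isnan(P[:,0])]; q=P-o
        a=q[:,0]*np.cos(w)+q[:,1]*np.sin(w); b=-q[:,0]*np.sin(w)+q[:,1]*np.cos(w); z=q[:,2]
        k=(a>-30)&(a<130)&(abs(b)<40)&(z>-20)
        print(cam,round(m['confidence'],2),np.round(m['position']),k.sum())
        if k.sum()>60: A.append(np.c_[a,b,z][k]); print("a",np.percentile(a[k],[1,99]).round(),"z",np.percentile(z[k],[1,99]).round())
    for t in ('scraper','mat') if cam=='top' else ():
        for m in vision.masks_of(t,cam)[:3]:
            P=W[m['pixels']];P=P[~np.isnan(P[:,0])]; 
            if abs(P[:,1].mean()+400)<40: print(t,*rect(P[P[:,2]>80] if t=='scraper' else P),P[:,2].max().round(1))
    if cam=='top':
        R=W[(im.min(-1)>140)&(W[...,1]>155)&(W[...,1]<305)&(W[...,0]>475)&(W[...,0]<705)]; print("chip px in tray",len(R),"z",R[:,2].max().round(1))
        for t in ('tall_bottle','tea_cup','paperweight','caddy'):
            m=vision.masks_of(t,cam)
            if m: print(t,np.round(m[0]['position']),round(m[0]['confidence'],2))
a,b,z=np.vstack(A).T
def res(t):
    th,u0,db,dw,dy=t; S,C=np.cos(th),np.sin(th); u=a*S+z*C-u0; v=-a*C+z*S-dw; bb=(b-db)*np.cos(dy)-(u)*np.sin(dy)
    d=np.hypot(v,bb)-26; return np.where(u<0,u,np.where(abs(d)<abs(u),d,u))*(u<86)
r=least_squares(res,[np.radians(20),2,0,0,0],loss='soft_l1',f_scale=1.5); x=r.x
print("slope",np.degrees(x[0]).round(1),"foot u0",x[1].round(1),"lat",x[2].round(1),"w",x[3].round(1),"yaw err",np.degrees(x[4]).round(1))
E
```

```text
t 49.2 p [447.5 160.3 204.5] yaw -31.9 open 0.851 gf 0.0 F [-0.4 -0.2 -0.2] rp [-3.141e+00 -1.000e-03]
top 0.91 [383. 250.] 731
a [-5. 86.] z [17. 53.]
top 0.58 [301. 246.] 0
scraper [ 336.7 -392.2] [48.2 21.5] 80.8 88.2
scraper [ 520.  -396.6] [47.6 21.2] 0.8 94.9
mat [ 516.2 -400.4] [171.7  81.5] 1.2 86.8
chip px in tray 272 z 26.8
tall_bottle [169. 346.] 0.69
tea_cup [167. 199.] 0.82
paperweight [277. 324.] 0.7
side 0.75 [332. 197.] 393
a [-3. 88.] z [ 4. 52.]
slope 19.6 foot u0 2.9 lat 0.1 w -0.5 yaw err -0.0
```

```bash
python3 -c "
from cell import env
print(env.hand_in())"
```

```text
the job is handed in; nothing more can be done
None
```

I handed the job in at about 49 s without getting a verdict; by my last measurements all five chips are in the tray, the scraper stands within 4 mm of the mat's middle, and the flask lies in the cradle at a 19.6° slope with its foot about 3 mm from its place, though I did not re-measure the bystanders in position before handing in.

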